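# Load two filter cells glass up in a sloping cassette

### The job

Take the amber and the green filter cell out of the wooden rack and load each one in the cassette pocket of its own colour (orange seat for amber, green seat for green), black collar down in the recess and coloured glass facing up, fully seated with the plate flat on its seat. Then let go of them, and leave the brown bottle, the beaker, the white jar and the blue dropper bottle standing where they are.

Things in the scene. Friction and masses are not known exactly. Their poses are not given: they have to be found in the camera images.
- amber_cell: amber filter cell, 60 g: aluminium plate 52x52x8 mm with a flush amber glass disc on one face; a black collar (33 mm across, 8 mm proud, end tapering to 27) centred on the other. Starts on edge in a rack slot. Origin: middle of the plate's lower edge as it stands. x points out of the glass face (collar to -x), y along the width, z up. Plate: x -4..4, y -26..26, z 0..52 mm
- green_cell: green filter cell, 60 g: aluminium plate 52x52x8 mm with a flush green glass disc on one face; a black collar (33 mm across, 8 mm proud, end tapering to 27) centred on the other. Starts on edge in a rack slot. Origin: middle of the plate's lower edge as it stands. x points out of the glass face (collar to -x), y along the width, z up. Plate: x -4..4, y -26..26, z 0..52 mm
- amber_cell_face (a point): centre of the amber cell's glass face, axes as the cell's
- green_cell_face (a point): centre of the green cell's glass face, axes as the cell's
- amber_cell_collar (a point): centre of the outer end of the amber cell's black collar (12 mm behind the plate's middle plane)
- green_cell_collar (a point): centre of the outer end of the green cell's black collar (12 mm behind the plate's middle plane)
- amber_pocket (a point): amber cell's pocket: orange raised seat, 44x44 mm, 16 mm high off the sloping deck, with a round recess 36 mm across, 10 mm deep. Point: centre of the recess mouth, level with the seat's top. z points square out of the deck (40 degrees off vertical), x down the slope, y level. Seated: collar in the recess, plate flat on the seat (any turn about z), glass face 8 mm out along z
- green_pocket (a point): green cell's pocket: green raised seat, 44x44 mm, 16 mm high off the sloping deck, with a round recess 36 mm across, 10 mm deep. Point: centre of the recess mouth, level with the seat's top. z points square out of the deck (40 degrees off vertical), x down the slope, y level. Seated: collar in the recess, plate flat on the seat (any turn about z), glass face 8 mm out along z
- cassette: fixed white cassette: base 125 x 200 x 10 mm, deck (76 mm along the slope, 200 wide) sloping 40 degrees: high edge at -x (towards the robot, 76 mm up), low edge at +x. Two seats on the deck 92 mm apart along y (orange at +y, green at -y), recess mouths 64 mm above the bench. Nothing above the deck. A cell left askew goes flat when its glass is pushed (9 N). Origin: centre of its underside; z up
- rack: fixed wooden rack, base 150(x) x 66(y) x 12 mm; slots at x = -42 and 42, each four posts (tops 32 mm above the bench) holding a plate on edge, square to x, with 1.5 mm play; plate 12..64 mm above the bench. Posts stay inside the plate's width, so its upright edges are free. Amber shows its glass to the rack's +x, green to -x; either may be in either slot. Origin: centre of underside
- brown_bottle: bystander: brown glass bottle, 52 mm across, 115 mm high, near the rack. Origin: centre of its underside
- beaker: bystander: glass beaker, 60 mm across, 75 mm high, near the cassette. Origin: centre of its underside
- white_jar: bystander: white jar with blue lid, 60 mm across, 80 mm high, between rack and cassette. Origin: centre of its underside
- dropper_bottle: bystander: small blue plastic bottle with a white cap, 36 mm across, 70 mm high, near the rack. Origin: centre of its underside
Things that resemble listed ones, but are neither listed nor needed, are in the scene too. Leave any red or turquoise look-alike of the green_cell alone. What is shaped like the amber_cell but yellow is not meant.

How it is judged:
By the outcome, as a careful person would: the job done as asked, in the order asked, and still so for the second after the job is handed in, with the robot touching nothing.
It also fails if it takes over 67 s, if anything falls off the work surface, if the arm or the gripper's body presses on something with over 40 N, if the wrist force passes 120 N, or if a joint passes its speed limit or range.

### The arm

A 6-joint arm with a two-finger parallel gripper is mounted at the origin on the work surface. World frame = base frame: x ahead of the robot, y to its left, z up, the work surface at z = 0. Lengths are in mm, angles in rad, forces in N, time in s.
With the tool pointing down it reaches from about 350 to 875 mm from the base axis. Payload 4.2 kg.
Tool frame: the origin (TCP) lies on the mounting face of the last link; the fingertips stand 173 mm ahead of it and the grasp point (between the pads) lies 155 mm ahead of it; z points along the fingers, y is the direction in which the jaws open and shut (so a half turn about z gives the same grasp; the last joint's range is limited). The gripper opens to 85 mm and grips with 20 to 120 N. Pads are 22 mm wide; open, the fingers measure 114 mm over their backs; the gripper's body (76 mm by 85 mm) begins 54 mm behind the grasp point. The pads swing forward as they close: fully open they stand 13 mm farther back than shut.
Start: joints at [1.394, 0.385, 0.008, 0, -1.194, -0.259], TCP at [263.801, 566.576, 404.712] pointing down, gripper open.
Joint ranges: [-3.14, 3.14], [-1.21, 2.06], [-1.07, 1.41], [-3.16, 2.05], [-2.99, -0.16], [-3.1, 3.1]. Speed limits (rad/s): [2.79, 2.79, 3.14, 3.14, 3.14, 3.14].

### API

Orientations are given as a unit quaternion [x, y, z, w].
In Python, from bench import arm gives the robot as it stands. The module is installed in compiled form; this text tells all that it offers.
- The arm moves only by the tool play_rows, never from a script. Its argument "moves" is a list of rows, each a list of 3 entries, a list of its own where there are three numbers: the shift along the world's x, y, z in units of 30 cm (1.0 is 30 cm), then the turn about the world's z in units of 30 degrees (1.0 is 30 degrees), then the gripper's target within -1 to 1 (shut at 1, half-way at 0, fully open at -1). In form: [[[x, y, z], turn, jaw], ...]. A call has 1 to 12 rows; each row is the pose to reach, as a shift and turn from the pose measured when the call began; what a row does not reach only later rows make up. A row lasts 1/8 s, in which the tool goes at most 62.5 mm and 10.7 degrees, less where a joint would pass 70% of its speed; a pose out of reach is approached as far as the arm can. A call with a number of a shift or a turn outside -1 to 1 is refused whole. A call with a gripper value outside its range is refused whole. The fingers move at their own pace and stop on an object; the grip force is fixed at half the most. Time passes only in rows, so rows that repeat a pose let the fingers close. It gives the time, the measured TCP pose, the force and the opening at its end, in the units of the state.
- arm.read_state(): the state, without advancing time (a new reading comes with each control period).
- arm.get_image(name): name is "scene" or "top"; returns a dict with "pixels" (384x512x3 uint8, red, green, blue), "vfov" (degrees; the focal length in pixels is half the picture's height over the tangent of half this angle, whatever the lens; pixels are square), "cx", "cy" (the principal point, pixels), "dist" ([k1, k2, p1, p2, k3] as OpenCV has them; the pictures are not rectified), "xyz" and "rotation" of the camera in the world. Camera axes: x right, y up, looking along -z (the intrinsics and any distortion apply to the point x, -y, -z); pixel columns grow to the right and rows downward; lengths in mm; the calibration is good to about 2 mm. A picture is of the moment at which its call begins. There is no depth.
- arm.job_done(): hands the job in, once; it reports no verdict.
Trained networks look in a picture, given as the dict that the camera call returned (one of the last four; its "shot" number tells which), for a name from the list of things; names that differ only in an ending like _2 or _b are one class to them, and where a whole thing is asked for, a point or a joint stands for the part that bears it (a point fixed in the world has none). Each returns a list of dicts, best first, with "conf" (0 to 1); they miss things now and then, are a little off and sometimes report something else, mostly with a low value. They report only what shows in the picture. A call takes as long as a camera call. They do not tell look-alikes from the thing itself.
- arm.look_for(name, picture): "centre" ([x, y, z] in mm, in world coordinates, good to about 4 mm: the middle of the surface that is visible of it).
The state is a dict: "clock": time; "joints": joint angles; "joint_vel": joint speeds; "joint_efforts": joint torques, N m; "position": TCP position; "ee_rot": TCP orientation; "contact_force": force on the tool from outside, world axes, zero at the start; "wrist_torque": the same for the moment, N m; "gripper_width": finger opening in mm.
Only numpy, scipy, OpenCV 4.12 (cv2) and the standard library are available. Lean on these libraries where they do the work, as an engineer would, in place of code of your own. Each camera call takes 0.05 s, during which the arm holds its last target.

## Working session

There is one attempt and no reset: what is moved stays moved. The work goes in short steps, Python scripts to look and compute and a tool call to move; the robot and the scene stay as the last step left them, time stands still between calls to the robot, and variables do not carry over. Pictures are saved under pics/ and viewed, and the job is handed in when it is done.

Besides the shell and the picture viewer there is one more tool, called by a JSON object that holds its "api" and its "payload". play_rows: Moves the arm, as the interface text tells. Shifts and turns lie within -1 to 1; 1 stands for 30 cm of shift or 30 degrees of turn. Its arguments: {"type":"object","properties":{"moves":{"type":"array"}},"required":["moves"]}

```bash
mkdir -p pics; cat > h.py <<'E'
import numpy as np, cv2
from bench import arm
from scipy.spatial.transform import Rotation as R
def K(p):
    f=p['pixels'].shape[0]/2/np.tan(np.radians(p['vfov'])/2)
    return np.array([[f,0,p['cx']],[0,f,p['cy']],[0,0,1.]]),np.array(p['dist'],float)
def rot(p):
    r=np.array(p['rotation'],float)
    return r if r.shape==(3,3) else R.from_quat(r).as_matrix()
def proj(p,X):
    k,d=K(p);X=np.atleast_2d(X).astype(float)
    c=(X-np.array(p['xyz']))@rot(p); c=c*[1,-1,-1]
    return cv2.projectPoints(c,np.zeros(3),np.zeros(3),k,d)[0][:,0]
def ray(p,uv,z):
    k,d=K(p);uv=np.atleast_2d(uv).astype(float)
    n=cv2.undistortPoints(uv[:,None],k,d)[:,0]
    v=np.c_[n[:,0],-n[:,1],-np.ones(len(n))]@rot(p).T
    o=np.array(p['xyz']);t=(z-o[2])/v[:,2]
    return o+v*t[:,None]
def save(p,name,box=None,s=1.5,pts=None):
    im=p['pixels'][:,:,::-1].copy()
    x0=y0=0
    if box: x0,y0,x1,y1=box; im=im[y0:y1,x0:x1]
    im=cv2.resize(im,None,fx=s,fy=s,interpolation=cv2.INTER_CUBIC)
    if pts is not None:
        for q in pts: cv2.circle(im,(int((q[0]-x0+.5)*s),int((q[1]-y0+.5)*s)),2,(255,0,255),-1)
    cv2.imwrite('pics/'+name,im)
E
python3 - <<'E'
from h import *
for n in('scene','top'):
    p=arm.get_image(n); save(p,n+'0.png'); print(n,p['vfov'],p['cx'],p['cy'],p['dist'],p['xyz'],p['rotation'])
    for t in['amber_cell','green_cell','amber_cell_face','green_cell_face','amber_pocket','green_pocket','cassette','rack','brown_bottle','beaker','white_jar','dropper_bottle']:
        for r in arm.look_for(t,p)[:4]: print(t,round(r['conf'],2),np.round(r['centre']), np.round(proj(p,r['centre'])[0]))
print(arm.read_state())
E
```

```text
scene 56.88083346517106 254.84347805178555 190.2042727142557 [-0.0783826  0.         0.         0.         0.       ] [861.05965017 497.377904   626.19737256] [0.11765857 0.37017646 0.87648498 0.28442914]
amber_cell 0.97 [541. 223.  49.] [306. 254.]
amber_cell 0.75 [564. 335.  36.] [337. 306.]
green_cell 0.82 [516.  -4.  36.] [250. 189.]
green_cell 0.68 [512. 151.  53.] [294. 224.]
green_cell 0.55 [ 578. -157.   38.] [196. 165.]
green_cell 0.51 [434.  54.  34.] [292. 189.]
amber_cell_face 0.95 [561. 332.  40.] [338. 303.]
amber_cell_face 0.77 [543. 226.  44.] [306. 257.]
green_cell_face 0.93 [516. 148.  52.] [292. 224.]
green_cell_face 0.55 [517.  -0.  33.] [251. 191.]
green_cell_face 0.53 [431.  54.  34.] [293. 189.]
amber_pocket 0.71 [513. 151.  53.] [294. 224.]
green_pocket 0.87 [ 580. -158.   34.] [195. 166.]
green_pocket 0.75 [532. 195.  12.] [299. 254.]
cassette 0.56 [ 581. -162.   31.] [194. 166.]
rack 0.93 [534. 195.  12.] [298. 254.]
brown_bottle 0.56 [409. 218.  64.] [352. 218.]
beaker 0.95 [444. -93.  51.] [253. 154.]
white_jar 0.73 [622.  16.  57.] [216. 207.]
white_jar 0
[... 1298 characters left out ...]

{'clock': 1.3, 'joints': array([ 1.39360874e+00,  3.84715327e-01,  7.90327368e-03,  1.18782254e-05,
       -1.19398449e+00, -2.58584978e-01]), 'joint_vel': array([-0.00145688, -0.00029498, -0.00012526,  0.00125854,  0.00086605,
       -0.00042682]), 'joint_efforts': array([ 1.54240202e-03, -3.92083919e+01,  1.88617998e+01,  4.19040173e+00,
       -3.58087809e-04, -1.30510318e-05]), 'position': array([263.79904851, 566.58563762, 404.70586486]), 'ee_rot': array([ 9.76357018e-01, -2.16164230e-01,  5.52223249e-06, -1.17464637e-07]), 'contact_force': array([ 0.70501891,  0.15750117, -0.58149795]), 'wrist_torque': array([ 0.00755637, -0.01741595, -0.01797425]), 'gripper_width': 85.45547986637548}
```

View pics/scene0.png

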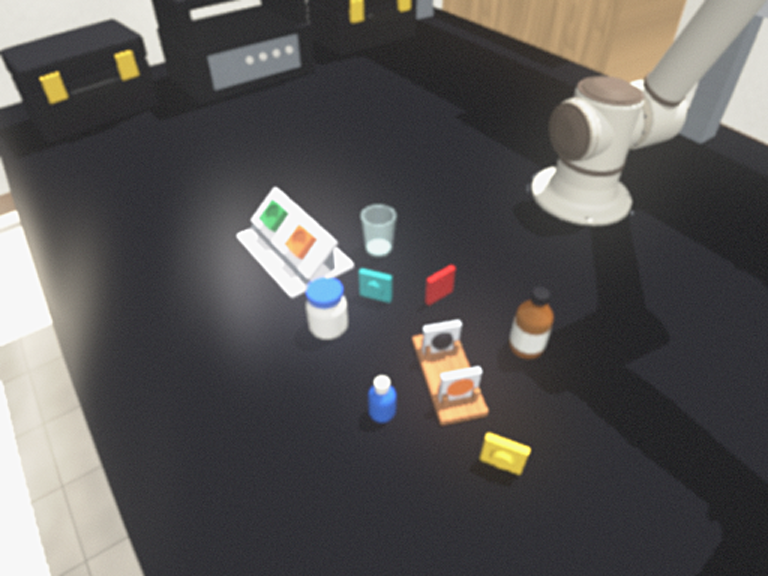

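View pics/top0.png

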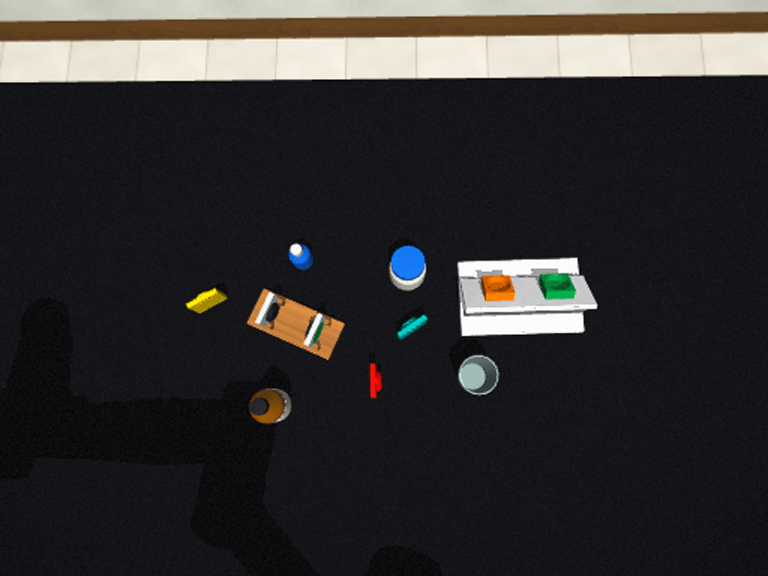

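```bash
python3 - <<'E'
from h import *
p=arm.get_image('top'); import pickle
s=arm.get_image('scene'); pickle.dump((p,s),open('p0.pkl','wb'))
save(p,'tr.png',(155,180,245,255),8.5); save(p,'tc.png',(295,160,405,240),7)
save(s,'sr.png',(265,205,335,285),7.5); save(s,'sc.png',(150,115,245,200),7)
E
```

```text
(no output)
```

View pics/tr.png

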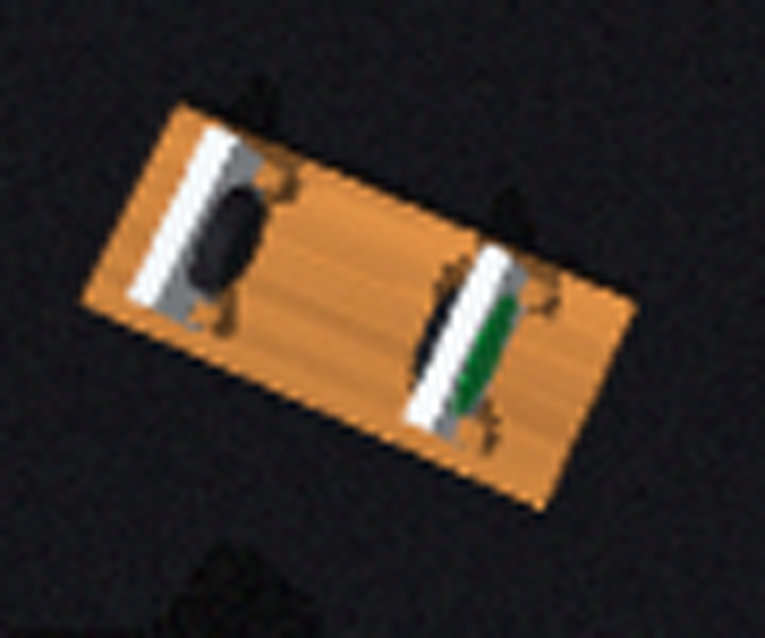

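View pics/tc.png

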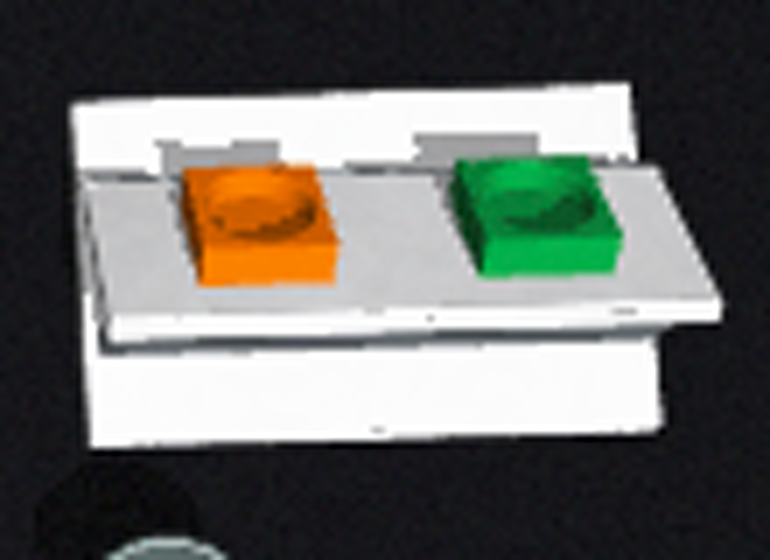

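View pics/sr.png

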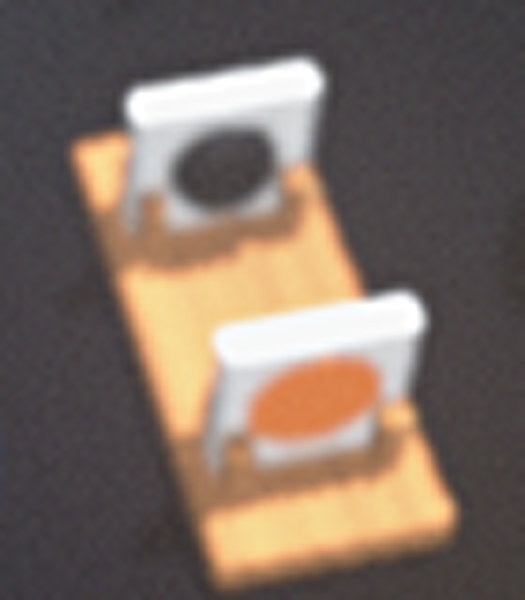

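View pics/sc.png

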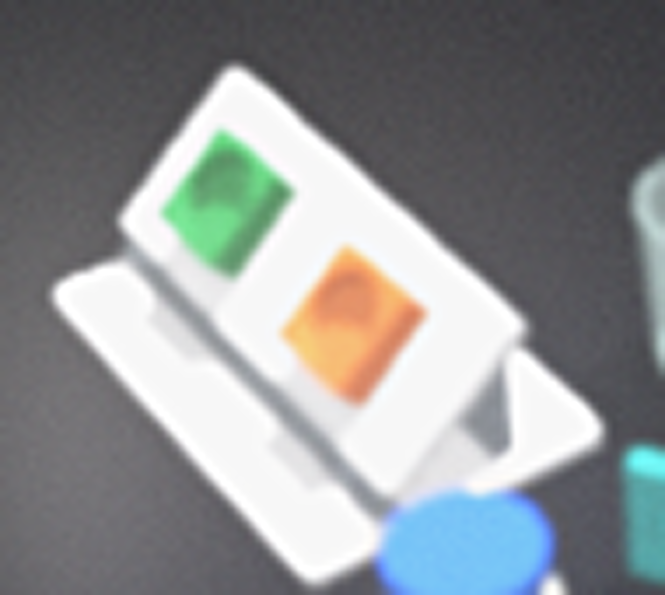

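```bash
python3 - <<'E'
from h import *
import pickle; p,s=pickle.load(open('p0.pkl','rb'))
T=lambda a:np.array(a)/8.5+[155,180]-.5
S=lambda a:np.array(a)/7.5+[265,205]-.5
TC=lambda a:np.array(a)/7+[295,160]-.5
SC=lambda a:np.array(a)/7+[150,115]-.5
print('plates top',ray(p,T([[182,219],[460,336]]),64).round(1))
print('plates scene',ray(s,S([[320,327],[225,92]]),64).round(1))
a=ray(p,T([[223,137],[141,302],[501,252],[420,426]]),64)
print(a.round(1)); 
for i in(0,2):
    d=a[i]-a[i+1]; print(np.hypot(*d[:2]),np.degrees(np.arctan2(d[1],d[0])))
print('rack top z12',ray(p,T([[183,103],[80,302]]),12).round(1), 'z0',ray(p,T([[543,512],[637,305]]),0).round(1),ray(p,T([[543,512],[637,305]]),12).round(1))
from scipy.optimize import least_squares
# cassette: base top corners z10 (62.5x100), deck
d=np.radians(40);u=np.array([np.cos(d),0,-np.sin(d)]);n=np.array([np.sin(d),0,np.cos(d)])
def model(q):
    x,y,w,mx=q
    M=np.array([mx,0,64.])   # mid mouth
    L=[]
    def seat(cy,up,pts): return [M+[0,cy,0]+a*u+np.array([0,b,0]) for a,b in pts]
    sq=[(-22,22),(-22,-22),(22,-22),(22,22)]
    L=seat(46,0,sq)+seat(-46,0,sq)
    L=np.array(L+[[62.5,100,10],[62.5,-100,10]])
    c,sn=np.cos(w),np.sin(w)
    return L@np.array([[c,sn,0],[-sn,c,0],[0,0,1]])+[x,y,0]
# order (u-,y+) = top view: lower-left
tp=TC([[198,252],[335,240],[318,166],[183,170],[480,240],[620,232],[600,157],[455,163],[72,103],[630,84]])
sp=SC([[425,313],[347,247],[282,332],[357,403],[292,190],[222,130],[162,210],[232,275],[315,583],[55,290]])
sel_s=[1,2,5,6,8,9,0,4]
sel_s=[0,1,2,4,5,6,8,9]
f=lambda q:np.r_[(proj(p,model(q))-tp).ravel(),(proj(s,model(q))[sel_s]-sp[sel_s]).ravel()]
def ft(q): return (proj(p,model(q))-tp).ravel()
def fs(q): return (proj(s,model(q))-sp)[sel_s].ravel()
for g in(f,ft,fs):
    r=least_squares(g,[570,-170,0,0]); q=r.x; print(q.round(3),np.degrees(q[2]).round(2),r.fun.reshape(-1,2).round(1).tolist())
    c,sn=np.cos(q[2]),np.sin(q[2])
    for cy in(46,-46): print('pocket',q[0]+c*q[3]-sn*cy,q[1]+sn*q[3]+c*cy)
E
```

```text
plates top [[538.  222.8  64. ]
 [505.8 145.1  64. ]]
plates scene [[537.7 220.   64. ]
 [504.9 143.2  64. ]]
[[560.9 212.5  64. ]
 [514.9 233.   64. ]
 [529.  134.6  64. ]
 [481.3 155.2  64. ]]
50.330427259398505 -23.956803821122087
51.97800347448101 -23.38424460745949
rack top z12 [[581.2 237.9  12. ]
 [522.  265.2  12. ]] z0 [[462.5 129.9   0. ]
 [523.2 103.8   0. ]] [[461.7 128.3  12. ]
 [521.6 102.5  12. ]]
[ 5.67785e+02 -1.85800e+02  2.90000e-02  1.02060e+01] 1.67 [[0.4, -0.1], [0.2, 1.1], [-0.9, 0.0], [-0.2, -0.0], [0.6, 0.5], [0.1, 1.1], [-2.2, 0.2], [-0.2, -0.1], [-0.3, -0.3], [0.1, 0.2], [-1.7, -1.3], [0.2, -0.5], [-0.7, 1.2], [-1.4, -1.3], [0.4, -0.4], [-0.5, 1.3], [-0.3, -0.7], [0.4, 0.7]]
pocket 576.6501565568634 -139.52251572484172
pocket 579.3233946334423 -231.48366947024627
[ 5.67670e+02 -1.86425e+02  3.20000e-02  1.11500e+01] 1.82 [[0.7, -0.4], [0.5, 0.7], [-0.7, -0.3], [0.0, -0.3], [0.9, 0.1], [0.3, 0.7], [-2.0, -0.2], [0.0, -0.5], [-0.1, -0.1], [0.3, 0.1]]
pocket 577.3547784939796 -140.09397210288455
pocket 580.2731656627858 -232.04767249788193
[ 5.68148e+02 -1.84444e+02  2.70000e-02  8.81900e+00] 1.56 [[-1.1, -1.1], [0.8, -0.4], [-0.1, 1.3], [-0.8, -1.2], [1.0, -0.3], [0.0, 1.4], [-0.2, -0.3], [0.5, 0.9]]
pocket 575.7148146149993 -138.22116838234993
pocket 578.2116543755849 -230.187280571623
```

{"api": "play_rows", "payload": {"moves": [[[0.45,-0.55,0],-1,-1],[[0.45,-0.55,0],-1,-1],[[0.45,-0.55,0],-1,-1],[[0.45,-0.55,0],-1,-1]]}}

```text
clock: 1.9
position: [400.3, 399.0, 405.0]
ee_rot: [0.886, -0.463, 0.0, -0.0]
contact_force: [1.0, 0.0, 0.3]
gripper_width: 85.0
```

{"api": "play_rows", "payload": {"moves": [[[0.45,-0.55,-0.3],-1,-1],[[0.45,-0.55,-0.3],-1,-1],[[0.45,-0.55,-0.3],-1,-1],[[0.45,-0.55,-0.3],-1,-1]]}}

```text
clock: 2.4
position: [536.3, 232.1, 314.1]
ee_rot: [0.736, -0.677, 0.0, 0.0]
contact_force: [0.0, 0.3, 0.2]
gripper_width: 85.4
```

```bash
cat > st.py <<'E'
from h import *
def st():
    s=arm.read_state(); m=R.from_quat(s['ee_rot']).as_matrix(); y=m[:,1]
    print('t',round(s['clock'],2),'pos',np.round(s['position'],1),'yaw_y',round(np.degrees(np.arctan2(y[1],y[0])),2),'zdir',np.round(m[:,2],3),'F',np.round(s['contact_force'],1),'w',round(s['gripper_width'],1),'j6',round(s['joints'][5],2))
    return s
if __name__=='__main__': st()
E
python3 st.py
```

```text
t 2.4 pos [536.3 232.1 314.1] yaw_y -175.29 zdir [-0.    -0.001 -1.   ] F [0.  0.3 0.2] w 85.4 j6 -0.6
```

{"api": "play_rows", "payload": {"moves": [[[0.005,-0.035,-0.18],-0.93,-1],[[0.005,-0.035,-0.18],-0.93,-1],[[0.005,-0.035,-0.18],-0.93,-1],[[0.005,-0.035,-0.18],-0.93,-1],[[0.005,-0.035,-0.18],-0.93,-1]]}}

```text
clock: 3.02
position: [537.8, 221.7, 260.3]
ee_rot: [-0.551, 0.834, 0.0, -0.0]
contact_force: [0.0, -0.3, 0.3]
gripper_width: 85.6
```

```bash
python3 - <<'E'
from st import *
s=st()
for n,b in(('top',(140,150,240,250)),('scene',(240,130,370,290))):
    p=arm.get_image(n); save(p,n+'1.png',b,4.5)
    m=R.from_quat(s['ee_rot']).as_matrix()
    print(n,((proj(p,s['position']+np.array([155*m[:,2]+m[:,1]*42,155*m[:,2]-42*m[:,1]]))-b[:2]+.5)*4.5).round())
E
```

```text
t 3.02 pos [537.8 221.7 260.3] yaw_y 156.91 zdir [-0. -0. -1.] F [ 0.  -0.3  0.3] w 85.6 j6 -1.07
top [[107. 315.]
 [182. 161.]]
scene [[412. 459.]
 [220. 495.]]
```

View pics/top1.png

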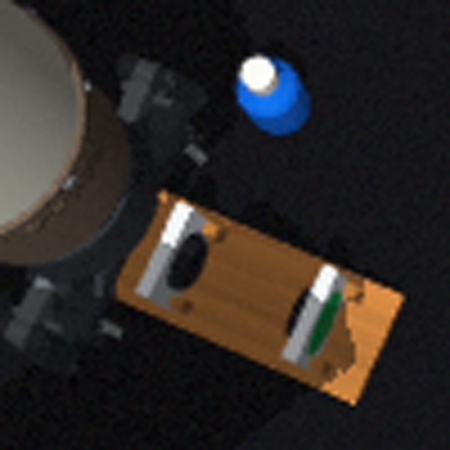

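View pics/scene1.png

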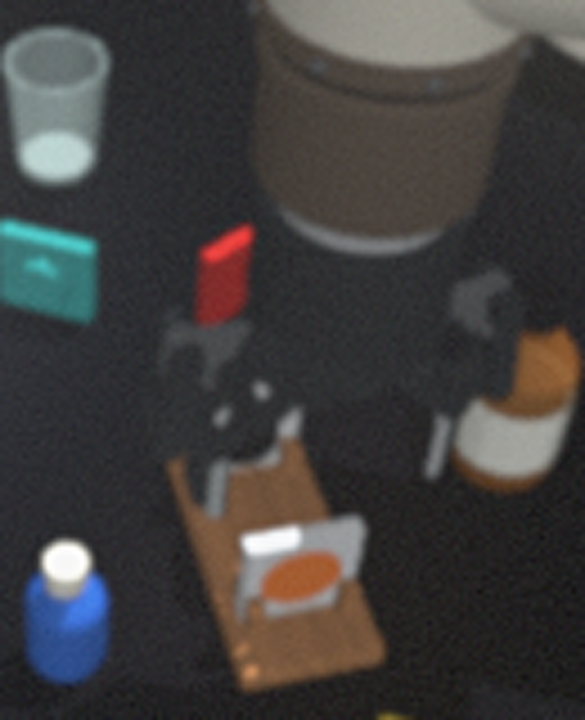

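```bash
python3 - <<'E'
from st import *
for n,b,m in(('top',(140,150),(153,241)),('scene',(240,130),(327,467))):
    p=arm.get_image(n)
    for z in(95,105,115): print(n,z,ray(p,np.array(m)/4.5+b-.5,z).round(1))
E
```

```text
top 95 [[537.8 220.4  95. ]]
top 105 [[536.1 217.7 105. ]]
top 115 [[534.4 215.  115. ]]
scene 95 [[524.5 214.8  95. ]]
scene 105 [[530.8 220.1 105. ]]
scene 115 [[537.2 225.5 115. ]]
```

{"api": "play_rows", "payload": {"moves": [[[0,0,-0.12],0,-1],[[0,0,-0.195],0,-1],[[0,0,-0.195],0,-1],[[0,0,-0.195],0,1],[[0,0,-0.195],0,1],[[0,0,-0.195],0,1],[[0,0,-0.195],0,1],[[0,0,-0.195],0,1]]}}

```text
clock: 4.22
position: [538.3, 222.1, 203.4]
ee_rot: [-0.551, 0.834, -0.0, 0.001]
contact_force: [-1.2, 0.8, 6.0]
gripper_width: 50.8
```

```bash
python3 st.py
```

```text
t 4.22 pos [538.3 222.1 203.4] yaw_y 156.89 zdir [ 0.002  0.002 -1.   ] F [-1.2  0.8  6. ] w 50.8 j6 -1.07
```

{"api": "play_rows", "payload": {"moves": [[[0,0,0.1],0,1],[[0,0,0.25],0,1],[[0,0,0.4],0,1],[[0,0,0.4],0,1]]}}

```text
clock: 4.72
position: [538.9, 222.5, 327.8]
ee_rot: [-0.551, 0.834, 0.0, 0.006]
contact_force: [0.1, -0.4, -0.6]
gripper_width: 50.9
```

```bash
python3 - <<'E'
from st import *
s=st()
for n,b in(('top',(120,150,240,250)),('scene',(240,130,370,290))):
    p=arm.get_image(n); save(p,n+'2.png',b,4.5)
E
```

```text
t 4.72 pos [538.9 222.5 327.8] yaw_y 156.92 zdir [ 0.01   0.007 -1.   ] F [ 0.1 -0.4 -0.6] w 50.9 j6 -1.07
```

View pics/scene2.png

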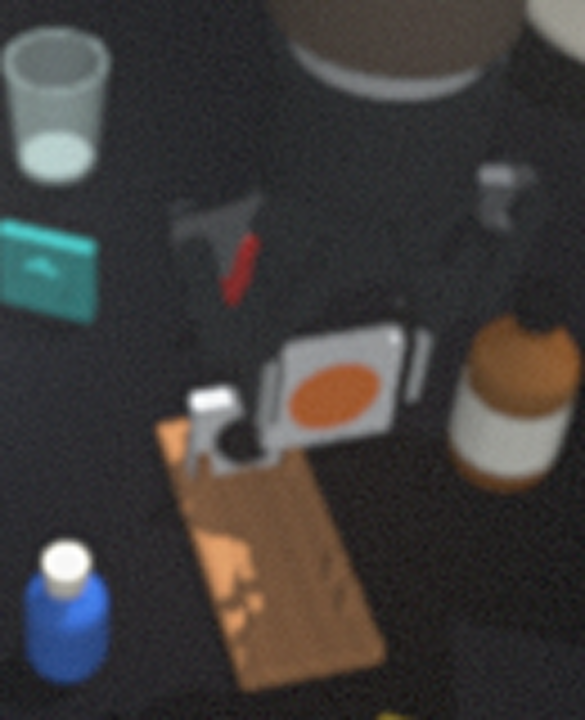

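{"api": "play_rows", "payload": {"moves": [[[0.1,-0.6,0],-1,1],[[0.1,-0.6,0],-1,1],[[0.1,-0.6,0],-1,1],[[0.1,-0.6,0],-1,1]]}}

```text
clock: 5.32
position: [567.4, 38.2, 321.3]
ee_rot: [-0.313, 0.95, 0.0, -0.001]
contact_force: [0.3, 0.3, -1.4]
gripper_width: 50.9
```

{"api": "play_rows", "payload": {"moves": [[[0.1,-0.6,0],-1,1],[[0.1,-0.6,0],-1,1],[[0.1,-0.6,0],-1,1],[[0.1,-0.6,0],-1,1],[[0.1,-0.6,0],-1,1]]}}

```text
clock: 5.95
position: [597.2, -141.3, 319.8]
ee_rot: [-0.057, 0.998, 0.0, -0.002]
contact_force: [-0.6, 1.2, -0.1]
gripper_width: 50.6
```

```bash
python3 st.py
```

```text
t 5.95 pos [ 597.2 -141.3  319.8] yaw_y 96.53 zdir [-0.004  0.001 -1.   ] F [-0.6  1.2 -0.1] w 50.6 j6 -1.49
```

{"api": "play_rows", "payload": {"moves": [[[0.025,0.008,-0.15],-0.16,1],[[0.025,0.008,-0.15],-0.16,1],[[0.025,0.008,-0.15],-0.16,1]]}}

```text
clock: 6.32
position: [605.1, -137.8, 275.8]
ee_rot: [-0.017, 1.0, 0.0, -0.002]
contact_force: [0.3, 0.7, -0.1]
gripper_width: 51.1
```

```bash
python3 - <<'E'
from st import *
s=st()
for n,b in(('top',(300,120,420,250)),('scene',(140,70,270,200))):
    p=arm.get_image(n); save(p,n+'3.png',b,5)
E
```

```text
t 6.33 pos [ 605.1 -137.8  275.8] yaw_y 91.95 zdir [-0.003  0.    -1.   ] F [ 0.3  0.7 -0.1] w 51.1 j6 -1.57
```

View pics/scene3.png

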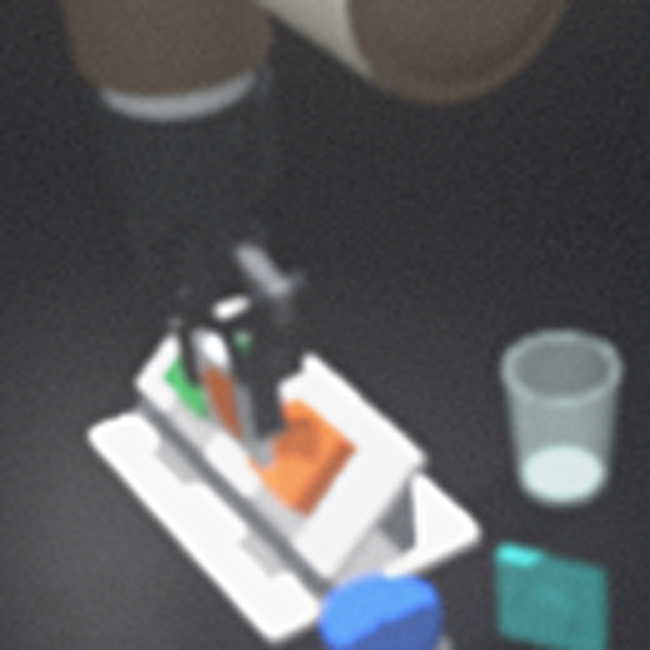

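View pics/top3.png

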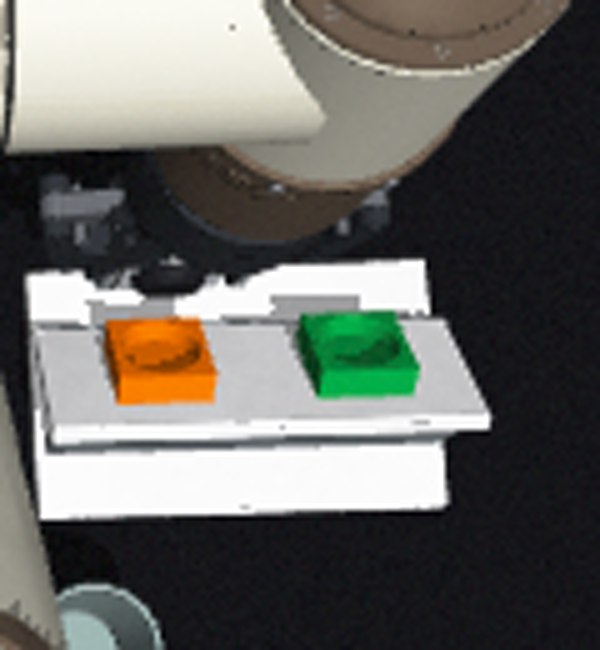

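```bash
python3 - <<'E'
from st import *
p=arm.get_image('top'); s=arm.get_image('scene')
P=np.array([605.1,-137.8,275.8-191.4]); w=np.radians(1.9)
M=np.array([[np.cos(w),-np.sin(w),0],[np.sin(w),np.cos(w),0],[0,0,1]])
th=np.linspace(0,6.28,40)
col=np.c_[-12+0*th,13.5*np.cos(th),26+13.5*np.sin(th)]
fa=np.c_[4+0*th,18*np.cos(th),26+18*np.sin(th)]
pl=np.array([[a,b,c] for a in(-4,4) for b in(-26,26) for c in (0,52)])
d=np.radians(40)
for q,n,b in((p,'top',(300,150,420,250)),(s,'scene',(140,100,250,200))):
    X=[(M@v)+P for v in np.r_[col,pl,fa]]
    for c in(46,-46):
        cen=np.array([576.65+ (46-c)*.029,-139.5-46+c,64])
        X+= [cen+M@np.array([18*np.cos(t)*np.cos(d),18*np.sin(t),-18*np.cos(t)*np.sin(d)]) for t in th]
        X+= [cen+M@np.array([k*np.cos(d),m,-k*np.sin(d)]) for k in(-22,22) for m in (-22,22)]
    save(q,n+'4.png',b,6,proj(q,np.array(X)))
E
```

```text
(no output)
```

View pics/scene4.png

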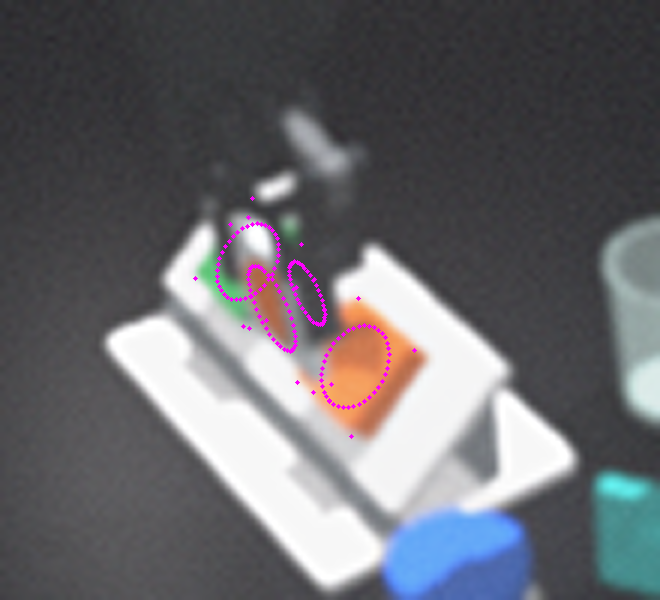

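View pics/top4.png

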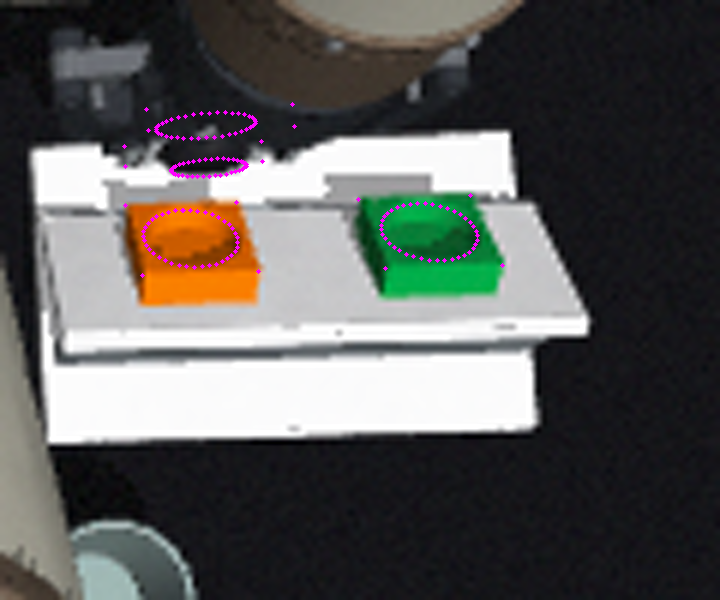

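{"api": "play_rows", "payload": {"moves": [[[0,-0.004,-0.06],0,1],[[0,-0.004,-0.128],0,1],[[0,-0.004,-0.128],0,1],[[-0.012,-0.004,-0.128],0,1],[[-0.025,-0.004,-0.128],0,1],[[-0.025,-0.004,-0.128],0,1]]}}

```text
clock: 7.28
position: [597.9, -139.8, 239.2]
ee_rot: [-0.016, 1.0, 0.0, 0.001]
contact_force: [2.3, -0.3, -0.4]
gripper_width: 50.6
```

```bash
cat > ov.py <<'E'
from st import *
import sys
def ov(tag,pk=(576.65,-139.5)):
    s=st()
    for n,b in(('top',(300,150,420,250)),('scene',(150,90,260,190))):
        q=arm.get_image(n); save(q,n+tag+'.png',b,6)
if __name__=='__main__': ov(sys.argv[1])
E
python3 ov.py 5
```

```text
t 7.28 pos [ 597.9 -139.8  239.2] yaw_y 91.81 zdir [ 0.002  0.001 -1.   ] F [ 2.3 -0.3 -0.4] w 50.6 j6 -1.57
```

View pics/scene5.png

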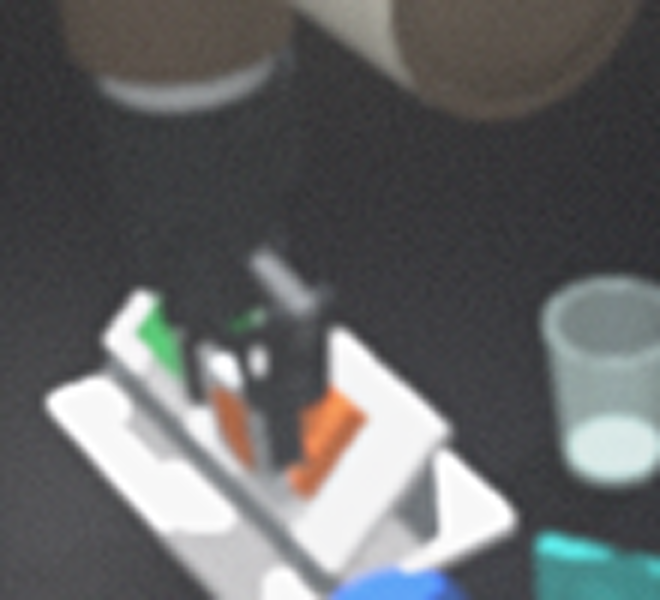

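View pics/top5.png

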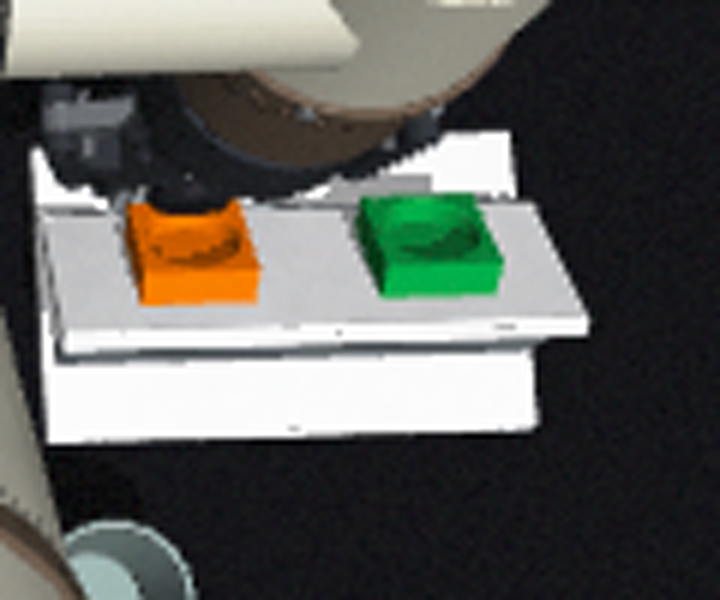

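{"api": "play_rows", "payload": {"moves": [[[0,0.003,-0.008],0,1],[[-0.015,0.003,-0.008],0,1],[[-0.03,0.003,-0.008],0,1],[[-0.03,0.003,-0.008],0,1]]}}

```text
clock: 7.88
position: [593.6, -138.4, 238.3]
ee_rot: [-0.017, 1.0, -0.0, 0.01]
contact_force: [13.3, -1.2, -7.4]
gripper_width: 50.7
```

```bash
python3 ov.py 6
```

```text
t 7.88 pos [ 593.6 -138.4  238.3] yaw_y 91.93 zdir [ 0.02  0.   -1.  ] F [13.3 -1.2 -7.4] w 50.7 j6 -1.57
```

View pics/scene6.png

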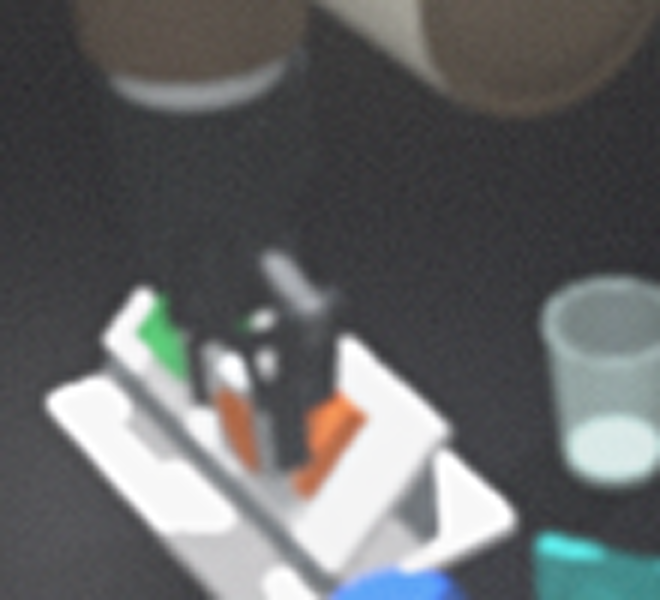

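{"api": "play_rows", "payload": {"moves": [[[-0.025,0,0],0,1],[[-0.04,0,-0.003],0,1],[[-0.04,0,-0.003],0,1]]}}

```text
clock: 8.35
position: [587.5, -137.9, 240.1]
ee_rot: [-0.018, 1.0, -0.001, 0.021]
contact_force: [15.9, 0.3, -5.3]
gripper_width: 50.7
```

```bash
python3 ov.py 7
```

```text
t 8.35 pos [ 587.5 -137.9  240.1] yaw_y 92.09 zdir [ 0.043 -0.001 -0.999] F [15.9  0.3 -5.3] w 50.7 j6 -1.57
```

View pics/scene7.png

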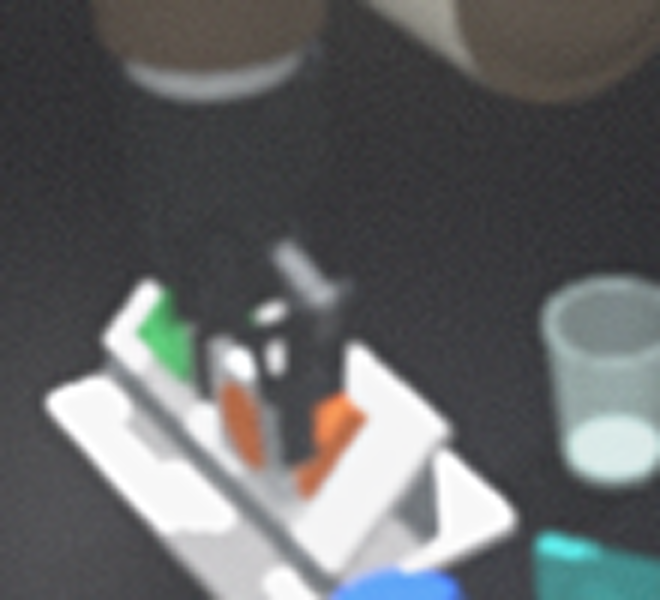

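View pics/top7.png

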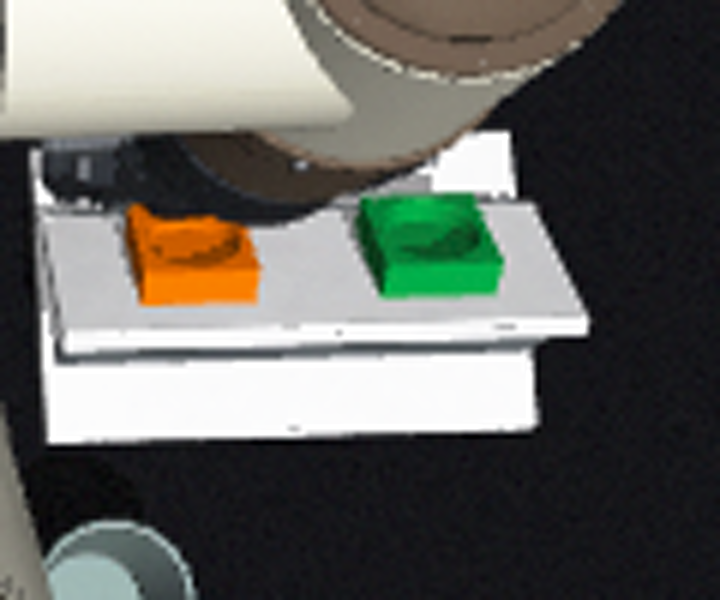

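{"api": "play_rows", "payload": {"moves": [[[-0.03,0,-0.01],0,1],[[-0.06,0,-0.012],0,1],[[-0.06,0,-0.012],0,1]]}}

```text
clock: 8.82
position: [574.9, -137.5, 240.1]
ee_rot: [-0.02, 0.999, -0.001, 0.032]
contact_force: [12.6, 0.5, -0.6]
gripper_width: 51.0
```

```bash
python3 ov.py 8
```

```text
t 8.82 pos [ 574.9 -137.5  240.1] yaw_y 92.24 zdir [ 0.064 -0.002 -0.998] F [12.6  0.5 -0.6] w 51.0 j6 -1.58
```

View pics/scene8.png

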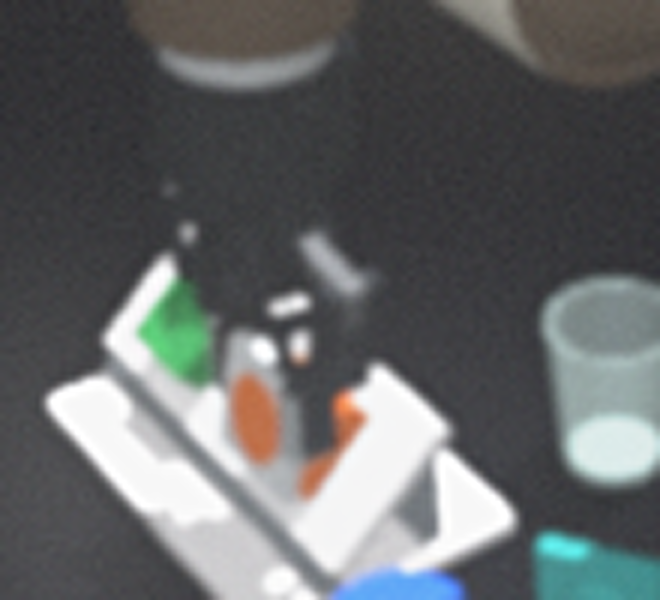

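{"api": "play_rows", "payload": {"moves": [[[-0.02,0,-0.01],0,1],[[-0.04,0,-0.025],0,1],[[-0.04,0,-0.025],0,1]]}}

```text
clock: 9.3
position: [569.7, -137.2, 238.4]
ee_rot: [-0.022, 0.999, -0.003, 0.045]
contact_force: [12.5, -0.9, 7.3]
gripper_width: 50.4
```

```bash
python3 ov.py 9
```

```text
t 9.3 pos [ 569.7 -137.2  238.4] yaw_y 92.47 zdir [ 0.09  -0.004 -0.996] F [12.5 -0.9  7.3] w 50.4 j6 -1.58
```

View pics/scene9.png

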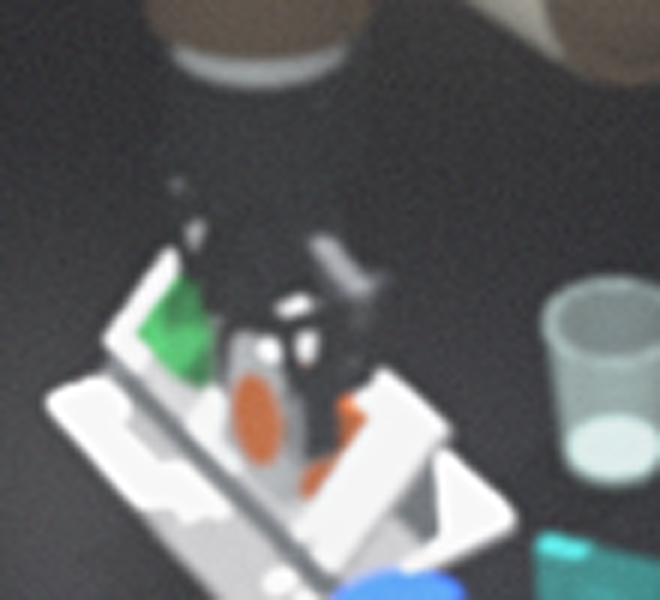

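{"api": "play_rows", "payload": {"moves": [[[-0.04,0,0.005],0,1],[[-0.07,0,0],0,1],[[-0.07,0,-0.005],0,1]]}}

```text
clock: 9.78
position: [554.9, -136.6, 243.7]
ee_rot: [-0.024, 0.998, -0.004, 0.058]
contact_force: [3.9, 3.0, 21.7]
gripper_width: 50.6
```

```bash
python3 ov.py 10
```

```text
t 9.78 pos [ 554.9 -136.6  243.7] yaw_y 92.7 zdir [ 0.115 -0.005 -0.993] F [ 3.9  3.  21.7] w 50.6 j6 -1.58
```

View pics/scene10.png

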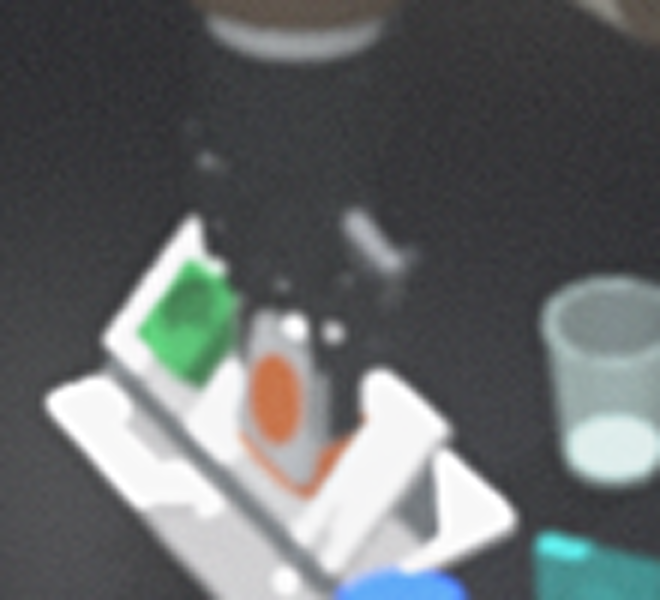

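```bash
cat > fit.py <<'E'
from st import *
from scipy.optimize import least_squares
YAW=np.radians(1.7)
Mz=np.array([[np.cos(YAW),-np.sin(YAW),0],[np.sin(YAW),np.cos(YAW),0],[0,0,1]])
# cell pose: centre of plate c (world), tilt th (0=vertical; 50 deg = flat on the deck). cell axes: g (glass normal), yy, up
def cellpts(c,th,loc):
    loc=np.atleast_2d(loc); g=np.array([np.cos(th),0,np.sin(th)]); up=np.array([-np.sin(th),0,np.cos(th)])
    return np.array(c)+(loc[:,:1]*g+loc[:,1:2]*[0,1,0]+loc[:,2:]*up)@Mz.T
t=np.linspace(0,2*np.pi,48,endpoint=False)
def glass(r): return np.c_[4+0*t,r*np.cos(t),r*np.sin(t)]
pl=np.array([[a,b,c] for a in(-4,4) for b in(-26,26) for c in (-26,26)])
def seatpts(P):
    d=np.radians(40); k=[[18*np.cos(a)*np.cos(d),18*np.sin(a),-18*np.cos(a)*np.sin(d)] for a in t]
    k+=[[a*np.cos(d),b,-a*np.sin(d)] for a in(-22,22) for b in(-22,22)]
    return np.array(P)+np.array(k)@Mz.T
PA=np.array([576.65,-139.5,64]); PG=np.array([579.3,-231.5,64])
E
python3 - <<'E'
from fit import *
s=arm.get_image('scene'); b=(150,90,260,190)
c=s['pixels'][b[1]:b[3],b[0]:b[2]].astype(int)
for (x,y) in [(275,398),(270,375),(275,430),(262,460),(340,450),(310,485)]: print((x,y),c[y//6,x//6])
E
```

```text
(275, 398) [199 117  77]
(270, 375) [198 112  70]
(275, 430) [200 117  77]
(262, 460) [206 162 144]
(340, 450) [199 144 121]
(310, 485) [184 148 137]
```

```bash
cat >> fit.py <<'E'
def contour(pic,box,mask_fn):
    c=pic['pixels'][box[1]:box[3],box[0]:box[2]].astype(np.float32)
    c=cv2.resize(c,None,fx=4,fy=4,interpolation=cv2.INTER_CUBIC)
    m=mask_fn(c).astype(np.uint8)
    n,l,stt,cen=cv2.connectedComponentsWithStats(m)
    k=1+np.argmax(stt[1:,4]); m=(l==k).astype(np.uint8)
    cn=max(cv2.findContours(m,0,1)[0],key=cv2.contourArea)
    e=cv2.fitEllipse(cn); 
    return (np.array(e[0])+.5)/4-.5+box[:2],np.array(e[1])/4,e[2]
def fitcell(pic,box,mask_fn,r=None,c0=None,y=None):
    cen,ax,an=contour(pic,box,mask_fn); print('ellipse',cen.round(1),ax.round(1),round(an))
    a=np.radians(an); Cov=np.array([[np.cos(a),-np.sin(a)],[np.sin(a),np.cos(a)]])@np.diag((ax/2)**2/2)
    Cov=Cov@np.array([[np.cos(a),np.sin(a)],[-np.sin(a),np.cos(a)]])
    def f(q):
        u=proj(pic,cellpts(q[:3],q[3],glass(r or q[4])))
        m=u.mean(0); C=np.cov(u.T,bias=True)
        res=[*(m-cen),*( (C-Cov)[[0,0,1],[0,1,1]]/4)]
        if y is not None: res.append((q[1]-y)/2)
        return res
    R_=least_squares(f,[*(c0),.4]+([] if r else [17.])); print('cell c',R_.x[:3].round(1),'tilt',np.degrees(R_.x[3]).round(1),R_.x[4:],'cost',round(R_.cost,3))
    return R_.x
amb=lambda c:(c[...,0]-c[...,2]>85)
E
python3 - <<'E'
from fit import *
import pickle
# calibrate radius on initial picture: amber in rack, seen glass
p,s0=pickle.load(open('p0.pkl','rb'))
cen,ax,an=contour(s0,(294,240,322,275),lambda c:(c[...,0]-c[...,2]>85)&(c[...,1]<140)); print(cen,ax,an)
for r in(15,16,17,18):
    w=np.radians(66.7);X=np.array([538,221.5,38])+np.c_[4*np.cos(w)-r*np.cos(t)*np.sin(w),4*np.sin(w)+r*np.cos(t)*np.cos(w),r*np.sin(t)]
    print(r,cv2.fitEllipse(proj(s0,X).astype(np.float32)))
s=arm.get_image('scene')
q=None
for r in(16,17):
  q=fitcell(s,(186,140,205,168),lambda c:(c[...,0]-c[...,2]>85),r,(575,-138.5,80),-138)
save(s,'s10f.png',(150,90,260,190),6,proj(s,np.r_[cellpts(q[:3],q[3],np.r_[glass(17),pl]),seatpts(PA)]))
E
```

```text
[306.47254276 257.84824944] [ 7.71992159 17.26416206] 70.77470397949219
15 ((306.857666015625, 257.9976501464844), (7.990453720092773, 15.080894470214844), 69.51789093017578)
16 ((306.85552978515625, 257.98907470703125), (8.523421287536621, 16.086505889892578), 69.51780700683594)
17 ((306.8532409667969, 257.97991943359375), (9.05647087097168, 17.09210968017578), 69.51768493652344)
18 ((306.850830078125, 257.9702453613281), (9.589558601379395, 18.0977725982666), 69.51757049560547)
ellipse [195.5 156. ] [ 7.  13.6] 175
cell c [ 580.4 -138.    81.7] tilt 22.1 [] cost 0.093
ellipse [195.5 156. ] [ 7.  13.6] 175
cell c [ 580.3 -138.    81.7] tilt 20.5 [] cost 0.068
```

View pics/s10f.png

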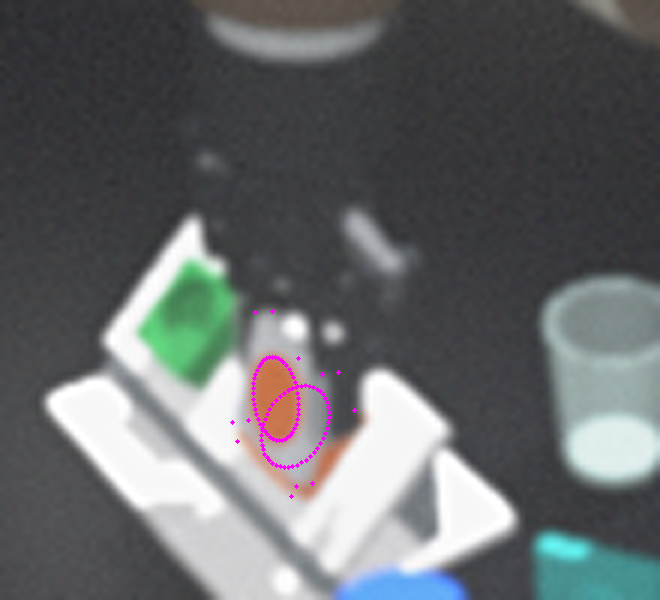

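{"api": "play_rows", "payload": {"moves": [[[0.01,-0.005,0.02],0,1],[[0.035,-0.006,0.005],0,1],[[0.035,-0.006,-0.015],0,1]]}}

```text
clock: 10.35
position: [564.9, -138.6, 237.7]
ee_rot: [-0.023, 0.998, -0.004, 0.056]
contact_force: [-0.4, 0.0, 0.3]
gripper_width: 51.0
```

```bash
python3 - <<'E'
from fit import *
st()
s=arm.get_image('scene')
q=fitcell(s,(180,140,210,172),lambda c:(c[...,0]-c[...,2]>85),16.5,(580,-138.5,75),-138.5)
save(s,'s11.png',(150,90,260,190),6,proj(s,np.r_[cellpts(q[:3],q[3],np.r_[glass(17),pl]),seatpts(PA)]))
E
```

```text
t 10.35 pos [ 564.9 -138.6  237.7] yaw_y 92.66 zdir [ 0.112 -0.005 -0.994] F [-0.4  0.   0.3] w 51.0 j6 -1.58
ellipse [192.1 159. ] [ 6.7 13.7] 174
cell c [ 590.1 -138.5   76.8] tilt 20.2 [] cost 0.028
```

View pics/s11.png

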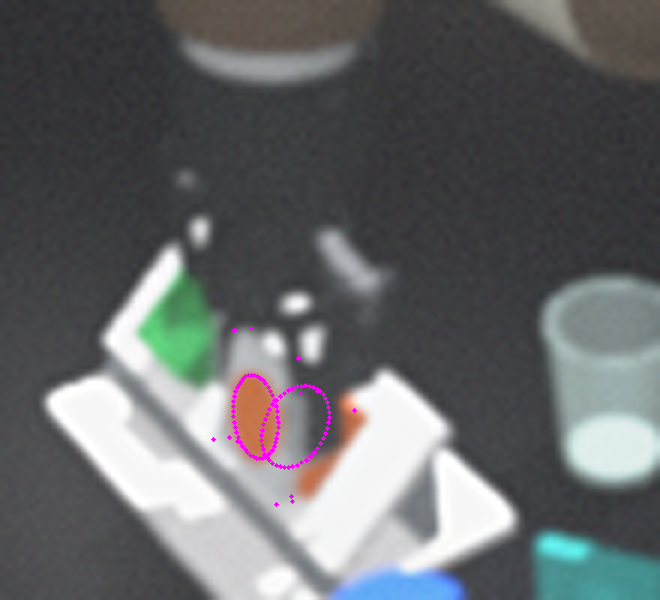

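{"api": "play_rows", "payload": {"moves": [[[0.005,0,-0.014],0,1],[[0.0,0,-0.022],0,1],[[-0.02,0,-0.035],0,1],[[-0.05,0,-0.04],0,1],[[-0.05,0,-0.04],0,1]]}}

```text
clock: 11.02
position: [557.9, -138.5, 231.5]
ee_rot: [-0.026, 0.997, -0.005, 0.071]
contact_force: [12.5, -2.1, 10.2]
gripper_width: 51.1
```

```bash
cat > look.py <<'E'
from fit import *
import sys
st()
s=arm.get_image('scene')
q=fitcell(s,(175,135,212,175),lambda c:(c[...,0]-c[...,2]>85)&(c[...,1]<140),16.5,(585,-138.5,75),-138.5)
r=(q[:3]-PA)@Mz; th=q[3]
lo=r+[26*np.sin(th)-4*np.cos(th),0,-26*np.cos(th)-4*np.sin(th)]; d=np.radians(40)
print('lower back corner u,n',lo[0]*np.cos(d)-lo[2]*np.sin(d),lo[0]*np.sin(d)+lo[2]*np.cos(d))
save(s,sys.argv[1],(150,90,260,190),6,proj(s,np.r_[cellpts(q[:3],q[3],np.r_[glass(17),pl]),seatpts(PA)]))
E
python3 look.py s12.png
```

```text
t 11.03 pos [ 557.9 -138.5  231.5] yaw_y 92.91 zdir [ 0.142 -0.007 -0.99 ] F [12.5 -2.1 10.2] w 51.1 j6 -1.58
ellipse [192.7 160.3] [ 7.3 13.6] 177
cell c [ 589.3 -138.5   72.1] tilt 24.2 [] cost 0.007
lower back corner u,n 26.189308323443903 -0.556676485254247
```

View pics/s12.png

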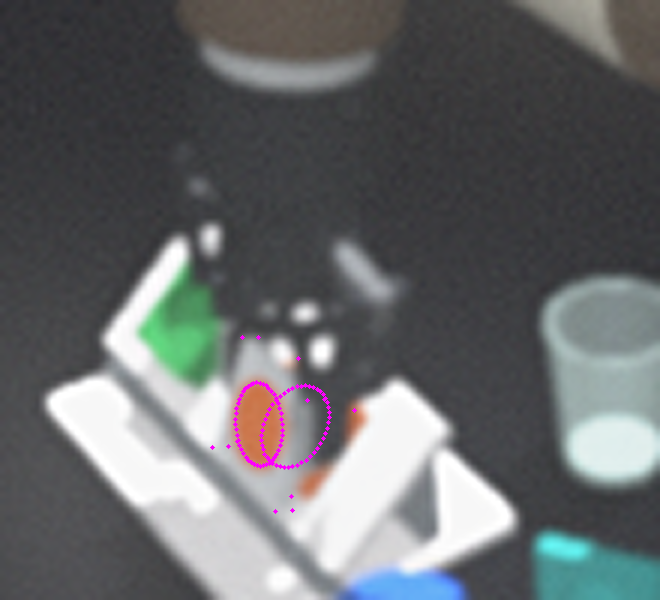

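{"api": "play_rows", "payload": {"moves": [[[-0.03,0,-0.02],0,1],[[-0.06,0,-0.035],0,1],[[-0.06,0,-0.035],0,1]]}}

```text
clock: 11.45
position: [550.0, -138.3, 229.7]
ee_rot: [-0.029, 0.995, -0.007, 0.09]
contact_force: [13.6, -1.5, 16.9]
gripper_width: 50.8
```

```bash
python3 look.py s13.png
```

```text
t 11.45 pos [ 550.  -138.3  229.7] yaw_y 93.22 zdir [ 0.18  -0.008 -0.984] F [13.6 -1.5 16.9] w 50.8 j6 -1.58
ellipse [193.2 160. ] [ 7.4 13.3] 1
cell c [ 588.  -138.5   71.9] tilt 27.1 [] cost 0.03
lower back corner u,n 25.997161983498664 -0.4336151030150095
```

View pics/s13.png

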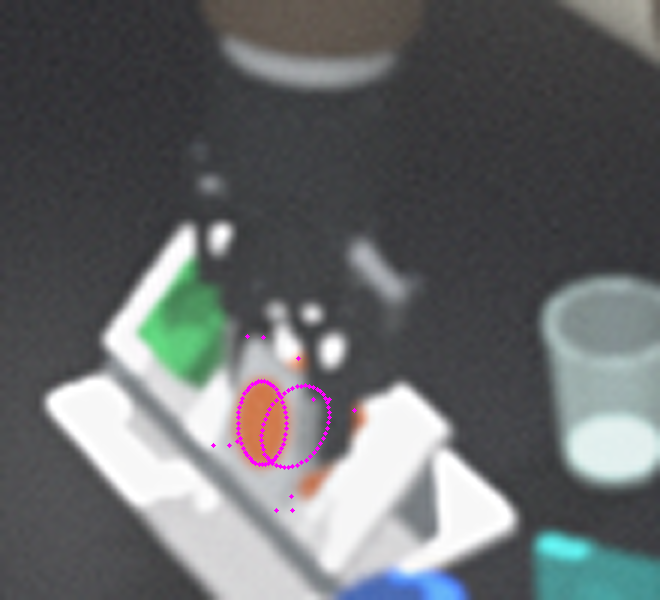

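{"api": "play_rows", "payload": {"moves": [[[-0.02,0,-0.01],0,1],[[-0.02,0,-0.01],0,-0.3],[[-0.02,0,-0.01],0,-0.3],[[-0.02,0,-0.005],0,-0.3]]}}

```text
clock: 12.0
position: [543.1, -138.4, 227.0]
ee_rot: [-0.029, 0.996, -0.007, 0.088]
contact_force: [0.7, -0.4, -0.5]
gripper_width: 55.8
```

```bash
python3 look.py s14.png; python3 ov.py 14
```

```text
t 12.0 pos [ 543.1 -138.4  227. ] yaw_y 93.2 zdir [ 0.176 -0.008 -0.984] F [ 0.7 -0.4 -0.5] w 55.8 j6 -1.58
ellipse [195.7 159.1] [ 8.5 12.9] 26
cell c [ 581.7 -138.5   70.1] tilt 47.4 [] cost 0.191
lower back corner u,n 25.732766860749894 2.7898735293541232
t 12.05 pos [ 543.5 -138.4  227.5] yaw_y 93.21 zdir [ 0.177 -0.008 -0.984] F [ 0.  -0.2 -0.4] w 55.7 j6 -1.58
```

View pics/s14.png

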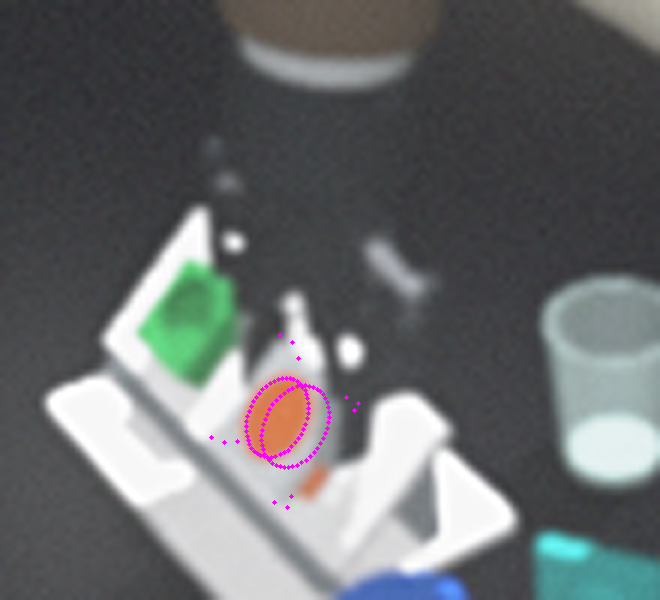

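View pics/top14.png

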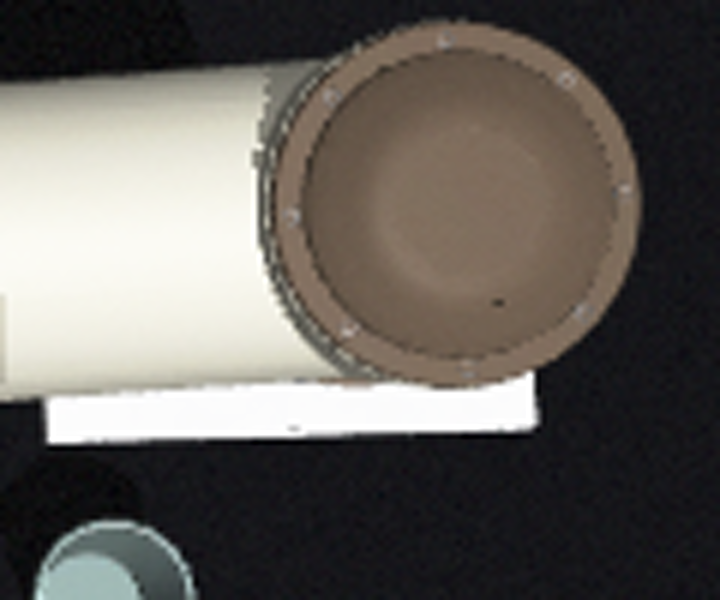

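{"api": "play_rows", "payload": {"moves": [[[0,0,0],0,-1],[[0,0,0],0,-1],[[0,0,0.08],0,-1],[[0,0,0.25],0,-1],[[-0.2,0.2,0.35],0,-1],[[-0.4,0.4,0.35],0,0],[[-0.4,0.4,0.35],0,1],[[-0.4,0.4,0.35],0,1]]}}

```text
clock: 13.15
position: [421.5, -17.2, 333.4]
ee_rot: [-0.031, 0.995, -0.006, 0.09]
contact_force: [1.6, 0.5, 0.6]
gripper_width: 32.5
```

```bash
python3 look.py s15.png; python3 ov.py 15
```

```text
t 13.15 pos [421.5 -17.2 333.4] yaw_y 93.46 zdir [ 0.179 -0.007 -0.984] F [1.6 0.5 0.6] w 32.5 j6 -1.96
ellipse [nan inf] [inf nan] 90
t 13.2 pos [423.  -17.6 333.5] yaw_y 93.38 zdir [ 0.18  -0.007 -0.984] F [ 1.1 -0.5  0.1] w 24.2 j6 -1.96
  df = [f_eval - f0 for f_eval in f_evals]
Traceback (most recent call last):
  File "look.py", line 5, in <module>
    q=fitcell(s,(175,135,212,175),lambda c:(c[...,0]-c[...,2]>85)&(c[...,1]<140),16.5,(585,-138.5,75),-138.5)
  File "fit.py", line 36, in fitcell
    R_=least_squares(f,[*(c0),.4]+([] if r else [17.])); print('cell c',R_.x[:3].round(1),'tilt',np.degrees(R_.x[3]).round(1),R_.x[4:],'cost',round(R_.cost,3))
ValueError: Residuals are not finite in the initial point.
```

View pics/top15.png

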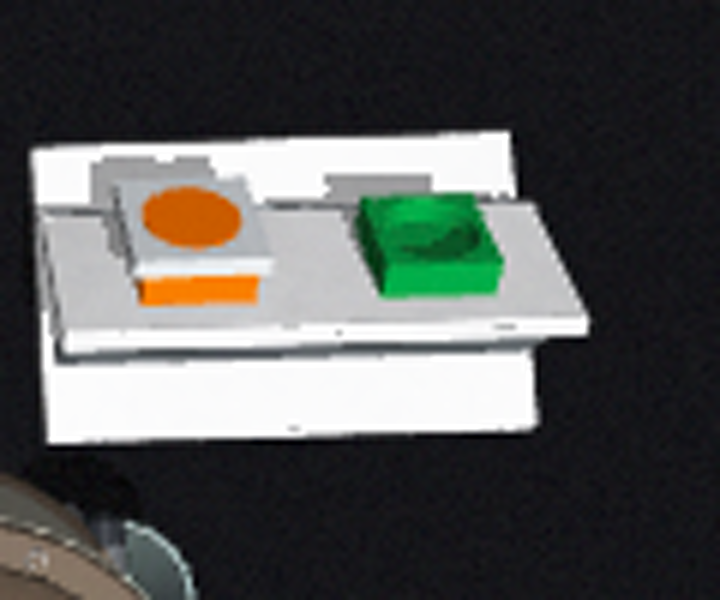

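```bash
python3 - <<'E'
from fit import *
d=np.radians(40); n=Mz@np.array([np.sin(d),0,np.cos(d)])
for nm,b in(('top',(300,150,420,250)),('scene',(150,90,260,190))):
    p=arm.get_image(nm); c=PA+4*n
    save(p,nm+'16.png',b,6,proj(p,cellpts(c,np.radians(50),np.r_[glass(17),pl])))
    if nm=='top': bx=(315,172,350,200)
    else: bx=(185,140,215,175)
    c0,ax,an=contour(p,bx,lambda c:(c[...,0]-c[...,2]>85)&(c[...,1]<140)); print(nm,c0,ax,an)
    for th in(40,45,50):
        e=cv2.fitEllipse(proj(p,cellpts(c,np.radians(th),glass(16.5))).astype(np.float32)); print(th,e)
E
```

```text
top [331.44111252 185.80200958] [ 9.89772224 16.52844238] 95.92378234863281
40 ((331.5870361328125, 186.36923217773438), (6.522169589996338, 14.552741050720215), 93.79850769042969)
45 ((331.6118469238281, 186.450439453125), (7.584394931793213, 14.554675102233887), 94.9407958984375)
50 ((331.6352844238281, 186.540771484375), (8.590227127075195, 14.555691719055176), 96.18206787109375)Traceback (most recent call last):
  File "<stdin>", line 8, in <module>
  File "fit.py", line 24, in contour
    e=cv2.fitEllipse(cn);
cv2.error: OpenCV(4.12.0) /io/opencv/modules/imgproc/src/shapedescr.cpp:361: error: (-201:Incorrect size of input array) There should be at least 5 points to fit the ellipse in function 'fitEllipseNoDirect'
```

View pics/top16.png

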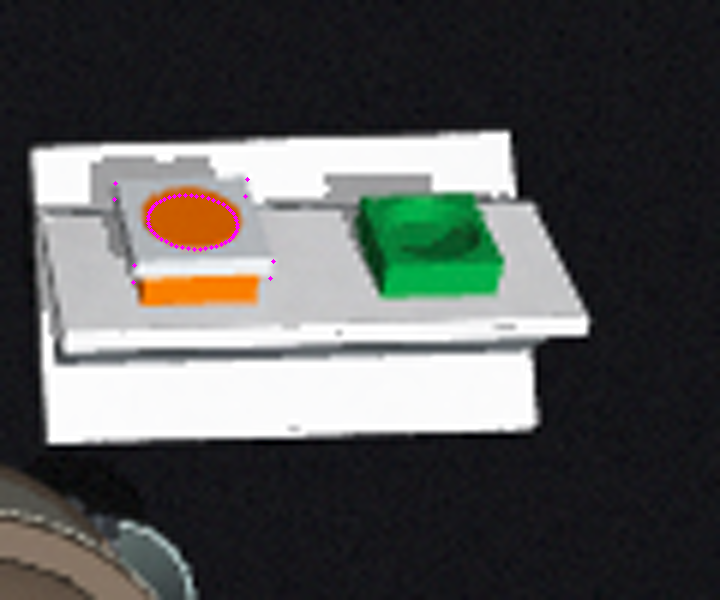

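View pics/scene16.png

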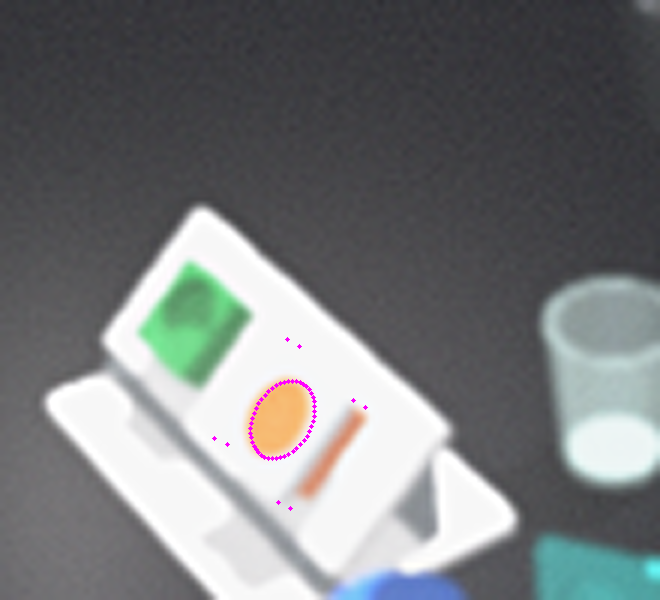

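{"api": "play_rows", "payload": {"moves": [[[0.12,0.23,0],1,-1],[[0.12,0.23,0],1,-1],[[0.12,0.23,0],1,-1],[[0.12,0.23,0],1,-1]]}}

```text
clock: 13.9
position: [461.6, 49.9, 332.3]
ee_rot: [-0.283, 0.955, 0.016, 0.088]
contact_force: [0.1, -1.1, -0.3]
gripper_width: 72.3
```

{"api": "play_rows", "payload": {"moves": [[[0.12,0.23,0],1,-1],[[0.12,0.23,0],1,-1],[[0.12,0.23,0],1,-1],[[0.12,0.23,0],1,-1]]}}

```text
clock: 14.4
position: [498.1, 118.5, 331.8]
ee_rot: [-0.518, 0.85, 0.038, 0.08]
contact_force: [0.2, 0.4, 0.2]
gripper_width: 84.9
```

```bash
python3 - <<'E'
from st import *
s=st(); z=R.from_quat(s['ee_rot']).as_matrix()[:,2]; print('pad',s['position']+150*z)
E
```

```text
t 14.4 pos [498.1 118.5 331.8] yaw_y 152.64 zdir [ 0.097  0.149 -0.984] F [0.2 0.4 0.2] w 84.9 j6 -0.93
pad [512.601537   140.74049202 184.1868225 ]
```

{"api": "play_rows", "payload": {"moves": [[[-0.018,0.008,-0.2],0.14,-1],[[-0.018,0.008,-0.28],0.14,-1],[[-0.018,0.008,-0.28],0.14,-1]]}}

```text
clock: 14.78
position: [492.2, 120.0, 246.0]
ee_rot: [-0.548, 0.832, 0.041, 0.076]
contact_force: [0.5, -0.3, 0.8]
gripper_width: 85.5
```

```bash
python3 - <<'E'
from st import *
s=st(); z=R.from_quat(s['ee_rot']).as_matrix()[:,2]; print('pad',s['position']+150*z)
p=arm.get_image('top'); save(p,'t17.png',(160,170,260,260),6,proj(p,[s['position']+160*z,[505.4,144.2,64]]))
p=arm.get_image('scene'); save(p,'s17.png',(240,150,350,250),6,proj(p,[s['position']+160*z,[505.4,144.2,64]]))
E
```

```text
t 14.78 pos [492.2 120.  246. ] yaw_y 156.62 zdir [ 0.082  0.152 -0.985] F [ 0.5 -0.3  0.8] w 85.5 j6 -0.82
pad [504.47037938 142.78726838  98.29973358]
```

View pics/t17.png

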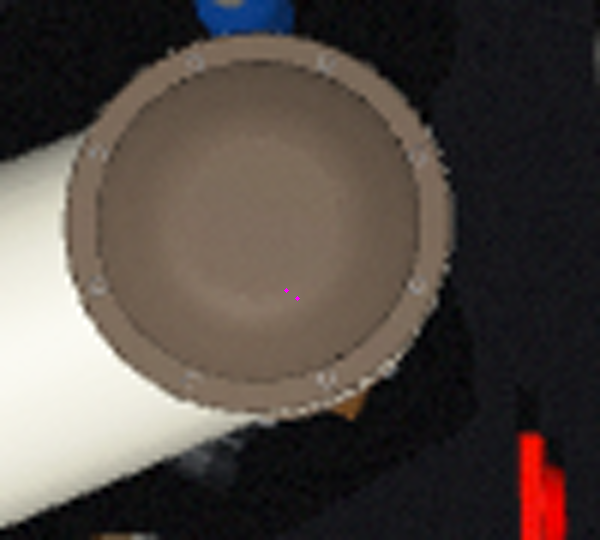

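View pics/s17.png

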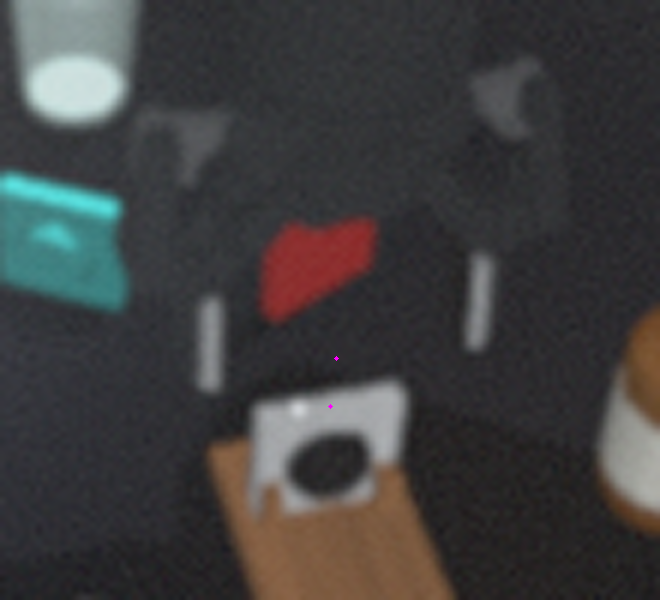

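{"api": "play_rows", "payload": {"moves": [[[0.003,0.004,-0.1],0,-1],[[0.003,0.004,-0.147],0,-1],[[0.003,0.004,-0.147],0,-1],[[0.003,0.004,-0.147],0,1],[[0.003,0.004,-0.147],0,1],[[0.003,0.004,-0.147],0,1],[[0.003,0.004,-0.147],0,1],[[0.003,0.004,-0.147],0,1]]}}

```text
clock: 15.88
position: [494.7, 122.1, 205.9]
ee_rot: [-0.549, 0.831, 0.041, 0.081]
contact_force: [-1.1, 0.3, 6.3]
gripper_width: 50.7
```

```bash
python3 - <<'E'
from st import *
s=st(); z=R.from_quat(s['ee_rot']).as_matrix()[:,2]; print('pad',s['position']+150*z)
p=arm.get_image('scene'); save(p,'s18.png',(240,150,350,250),6)
E
```

```text
t 15.88 pos [494.7 122.1 205.9] yaw_y 156.75 zdir [ 0.09   0.156 -0.984] F [-1.1  0.3  6.3] w 50.7 j6 -0.79
pad [508.0921524  145.5853672   58.36045708]
```

View pics/s18.png

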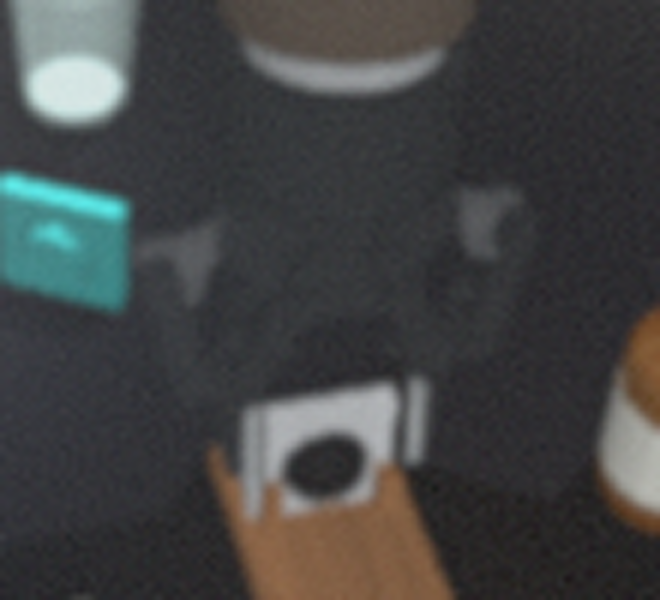

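{"api": "play_rows", "payload": {"moves": [[[0,0,0.1],0,1],[[0,0,0.25],0,1],[[0,0,0.4],0,1],[[0,0,0.4],0,1]]}}

```text
clock: 16.42
position: [495.4, 122.5, 330.2]
ee_rot: [-0.549, 0.831, 0.04, 0.085]
contact_force: [-0.4, 0.3, -0.7]
gripper_width: 51.0
```

{"api": "play_rows", "payload": {"moves": [[[0.15,-0.5,0],1,1],[[0.15,-0.5,0],1,1],[[0.15,-0.5,0],1,1],[[0.15,-0.5,0],1,1]]}}

```text
clock: 16.92
position: [540.8, -30.3, 329.0]
ee_rot: [0.744, -0.661, -0.061, -0.072]
contact_force: [-1.5, 0.4, -0.7]
gripper_width: 50.8
```

{"api": "play_rows", "payload": {"moves": [[[0.2,-0.5,0],1,1],[[0.2,-0.5,0],1,1],[[0.2,-0.5,0],1,1],[[0.2,-0.5,0],1,1]]}}

```text
clock: 17.42
position: [601.0, -182.8, 326.7]
ee_rot: [0.889, -0.448, -0.079, -0.053]
contact_force: [0.3, -0.3, 0.2]
gripper_width: 50.6
```

```bash
python3 st.py
```

```text
t 17.43 pos [ 601.  -182.8  326.7] yaw_y -143.58 zdir [-0.093  0.165 -0.982] F [ 0.3 -0.3  0.2] w 50.6 j6 0.78
```

{"api": "play_rows", "payload": {"moves": [[[0.08,-0.1,0],1,1],[[0.08,-0.1,0],1,1],[[0.08,-0.1,0],1,1],[[0.08,-0.1,0],1,1]]}}

```text
clock: 17.92
position: [624.7, -211.7, 325.7]
ee_rot: [0.974, -0.203, -0.091, -0.031]
contact_force: [0.7, -1.7, -0.2]
gripper_width: 50.4
```

{"api": "play_rows", "payload": {"moves": [[[0.035,-0.065,-0.1],0.84,1],[[0.035,-0.065,-0.17],0.84,1],[[0.035,-0.065,-0.17],0.84,1],[[0.035,-0.065,-0.17],0.84,1]]}}

```text
clock: 18.42
position: [635.0, -230.5, 274.3]
ee_rot: [0.995, 0.013, -0.096, -0.01]
contact_force: [0.2, -0.3, -0.7]
gripper_width: 50.5
```

```bash
cat > lookg.py <<'E'
from fit import *
import sys
s=st(); z=R.from_quat(s['ee_rot']).as_matrix()[:,2]; G=s['position']+150*z; print('pad',G.round(1))
p=arm.get_image('scene'); b=(130,60,240,160)
q=[*(G-[0,0,18]),0.]
try:
  bx=[int(v) for v in sys.argv[2].split(',')] if len(sys.argv)>2 else (150,95,185,150)
  q=fitcell(p,bx,lambda c:(c[...,1]-c[...,0]>30),16.5,(585,-230.5,75),float(sys.argv[3]) if len(sys.argv)>3 else -230.5)
  r=(np.array(q[:3])-PG)@Mz; th=q[3]
  lo=r+[26*np.sin(th)-4*np.cos(th),0,-26*np.cos(th)-4*np.sin(th)]; d=np.radians(40)
  print('lower back corner u,n',lo[0]*np.cos(d)-lo[2]*np.sin(d),lo[0]*np.sin(d)+lo[2]*np.cos(d))
except Exception as e: print('fit failed',e)
save(p,sys.argv[1],b,6,proj(p,np.r_[cellpts(q[:3],q[3],np.r_[glass(17),pl]),seatpts(PG)]))
t_=arm.get_image('top'); save(t_,'t'+sys.argv[1],(300,130,420,230),6)
E
python3 lookg.py s19.png
```

```text
t 18.43 pos [ 635.  -230.5  274.3] yaw_y -88.62 zdir [-0.191  0.018 -0.981] F [ 0.2 -0.3 -0.7] w 50.5 j6 1.7
pad [ 606.4 -227.8  127.1]
ellipse [180.2 142.6] [ 9.7 18.7] 8
cell c [ 578.  -230.2   65.8] tilt 32.8 [] cost 18.193
lower back corner u,n 21.54081153024088 -10.894559258763772
```

View pics/s19.png

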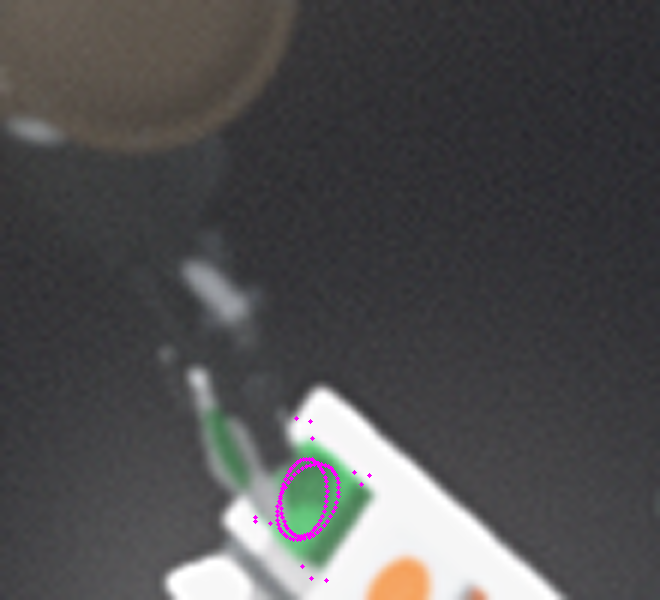

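View pics/ts19.png

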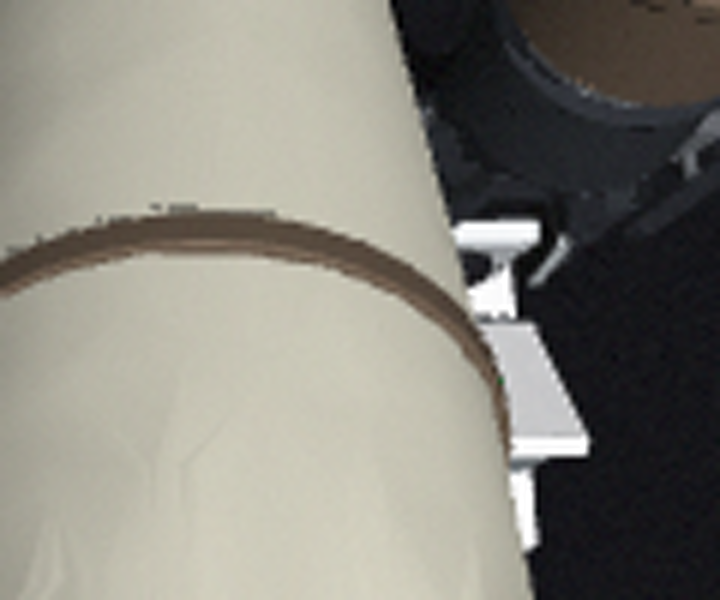

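```bash
sed -i "s/c\[...,1\]-c\[...,0\]>30/(c[...,1]-c[...,0]>15)/" lookg.py; python3 lookg.py s20.png 161,124,173,144 -227.8
```

```text
t 18.52 pos [ 635.3 -230.8  275.1] yaw_y -88.59 zdir [-0.189  0.018 -0.982] F [-0.1  0.5 -0.6] w 50.6 j6 1.71
pad [ 606.9 -228.1  127.9]
ellipse [167.  133.8] [ 4.4 16.5] 156
cell c [ 608.7 -227.6  110.3] tilt 3.9 [] cost 3.538
lower back corner u,n 7.979347321805619 32.87094068884139
```

View pics/s20.png

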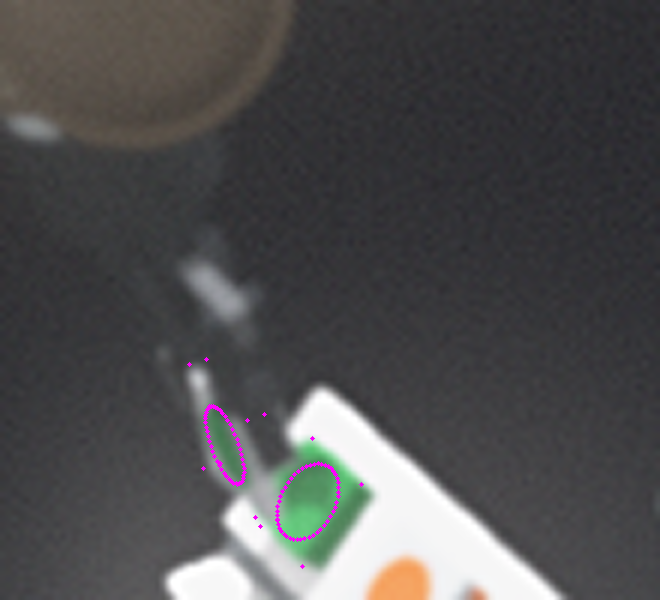

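{"api": "play_rows", "payload": {"moves": [[[0.005,-0.01,-0.06],0,1],[[0.005,-0.01,-0.125],0,1],[[0.005,-0.01,-0.125],0,1],[[-0.01,-0.01,-0.125],0,1],[[-0.025,-0.01,-0.125],0,1],[[-0.025,-0.01,-0.125],0,1]]}}

```text
clock: 19.38
position: [628.1, -234.0, 238.7]
ee_rot: [0.995, 0.014, -0.093, -0.01]
contact_force: [1.8, 0.6, -1.2]
gripper_width: 50.6
```

```bash
python3 lookg.py s21.png 161,128,175,154 -230.8
```

```text
t 19.38 pos [ 628.1 -234.   238.7] yaw_y -88.53 zdir [-0.186  0.017 -0.982] F [ 1.8  0.6 -1.2] w 50.6 j6 1.71
pad [ 600.2 -231.4   91.4]
ellipse [171.  143.5] [ 4.4 14.8] 156
cell c [ 602.6 -230.7   75.3] tilt 4.2 [] cost 1.121
lower back corner u,n 25.83461142078353 2.206531922320904
```

View pics/s21.png

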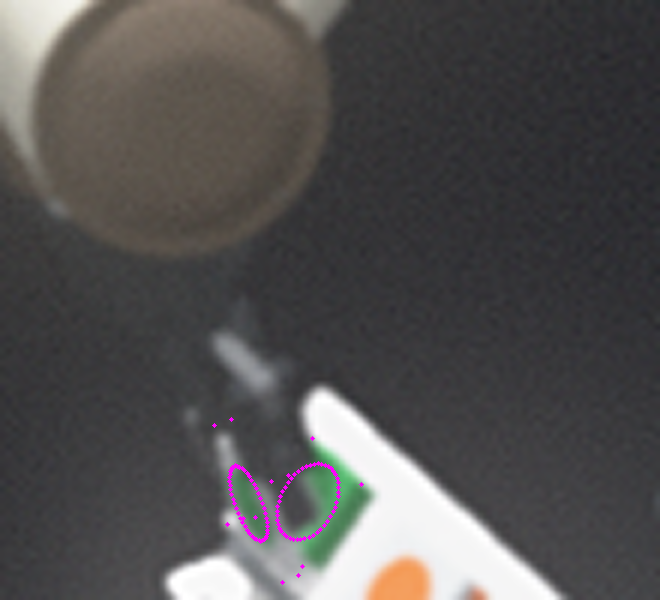

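{"api": "play_rows", "payload": {"moves": [[[0,0,-0.01],0,1],[[-0.03,0,-0.015],0,1],[[-0.05,0,-0.02],0,1],[[-0.06,0,-0.02],0,1]]}}

```text
clock: 19.98
position: [617.0, -233.7, 237.3]
ee_rot: [0.997, 0.016, -0.079, -0.007]
contact_force: [13.9, -0.8, 3.2]
gripper_width: 50.5
```

```bash
python3 lookg.py s22.png 161,128,177,156 -230.8
```

```text
t 19.98 pos [ 617.  -233.7  237.3] yaw_y -88.28 zdir [-0.159  0.011 -0.987] F [13.9 -0.8  3.2] w 50.5 j6 1.71
pad [ 593.2 -232.    89.2]
ellipse [172.7 143.8] [ 6.2 14.9] 161
cell c [ 598.1 -230.7   71.8] tilt 11.6 [] cost 1.639
lower back corner u,n 27.342173992506062 -1.1965205572879807
```

View pics/s22.png

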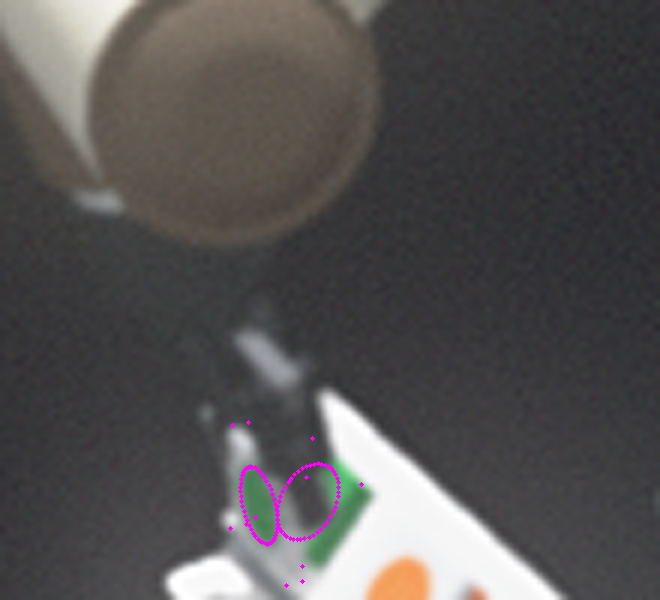

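Pivoting as hoped (tilt ~11°). Continue along the arc.

{"api": "play_rows", "payload": {"moves": [[[-0.03,0,-0.01],0,1],[[-0.06,0,-0.018],0,1],[[-0.07,0,-0.022],0,1]]}}

```text
clock: 20.45
position: [601.7, -233.5, 236.1]
ee_rot: [0.998, 0.017, -0.067, -0.004]
contact_force: [12.9, 2.2, 5.1]
gripper_width: 50.9
```

```bash
python3 lookg.py s23.png 161,128,179,157 -230.8
```

```text
t 20.45 pos [ 601.7 -233.5  236.1] yaw_y -88.04 zdir [-0.135  0.006 -0.991] F [12.9  2.2  5.1] w 50.9 j6 1.72
pad [ 581.5 -232.6   87.4]
ellipse [174.3 142.7] [ 8.3 14.9] 175
cell c [ 593.6 -230.7   72.3] tilt 25.8 [] cost 1.989
lower back corner u,n 27.714168130704735 1.3131161960038593
```

View pics/s23.png

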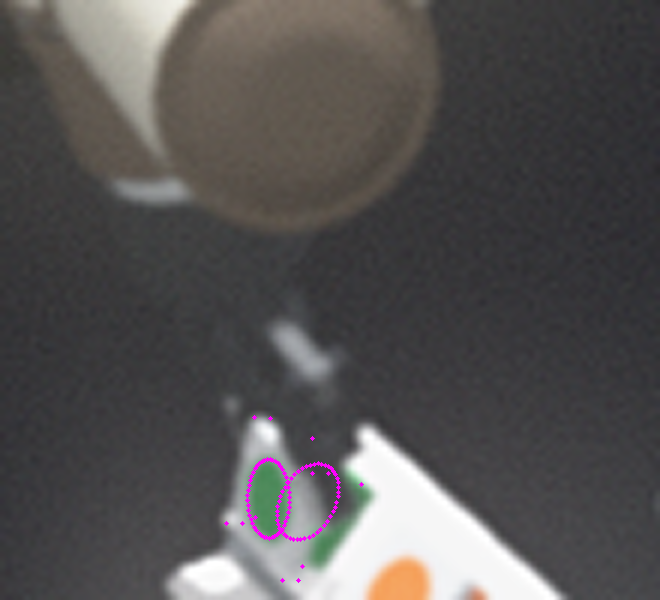

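{"api": "play_rows", "payload": {"moves": [[[-0.03,0,-0.018],0,1],[[-0.05,0,-0.03],0,1],[[-0.05,0,-0.03],0,1]]}}

```text
clock: 20.92
position: [590.4, -233.7, 231.8]
ee_rot: [0.998, 0.019, -0.06, -0.002]
contact_force: [7.5, 1.4, 10.1]
gripper_width: 50.7
```

```bash
python3 lookg.py s24.png 161,128,181,157 -230.8
```

```text
t 20.93 pos [ 590.4 -233.7  231.8] yaw_y -87.86 zdir [-0.12   0.002 -0.993] F [ 7.5  1.4 10.1] w 50.7 j6 1.72
pad [ 572.4 -233.4   82.9]
ellipse [175.8 142.1] [ 9.5 15.4] 9
cell c [ 589.7 -230.6   71.7] tilt 36.2 [] cost 3.38
lower back corner u,n 27.351888086388094 2.5169211968551988
```

View pics/s24.png

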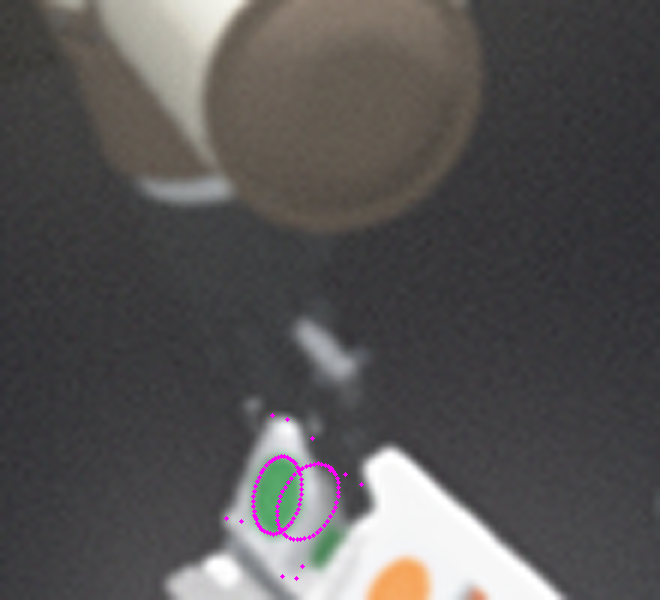

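{"api": "play_rows", "payload": {"moves": [[[-0.02,0.004,-0.01],0,1],[[-0.02,0.004,-0.01],0,-0.3],[[-0.02,0.004,-0.005],0,-0.3],[[-0.02,0.004,0],0,-0.3]]}}

```text
clock: 21.52
position: [584.1, -232.5, 231.4]
ee_rot: [0.998, 0.019, -0.061, -0.002]
contact_force: [1.1, 0.3, 0.2]
gripper_width: 56.0
```

```bash
python3 lookg.py s25.png 161,128,185,157 -230.8
```

```text
t 21.52 pos [ 584.1 -232.5  231.4] yaw_y -87.87 zdir [-0.122  0.002 -0.993] F [1.1 0.3 0.2] w 56.0 j6 1.72
pad [ 565.8 -232.2   82.5]
ellipse [177.6 141.7] [10.2 14.7] 26
cell c [ 585.1 -230.7   70. ] tilt 49.2 [] cost 2.209
lower back corner u,n 26.493351350439617 4.0094539541904695
```

View pics/s25.png

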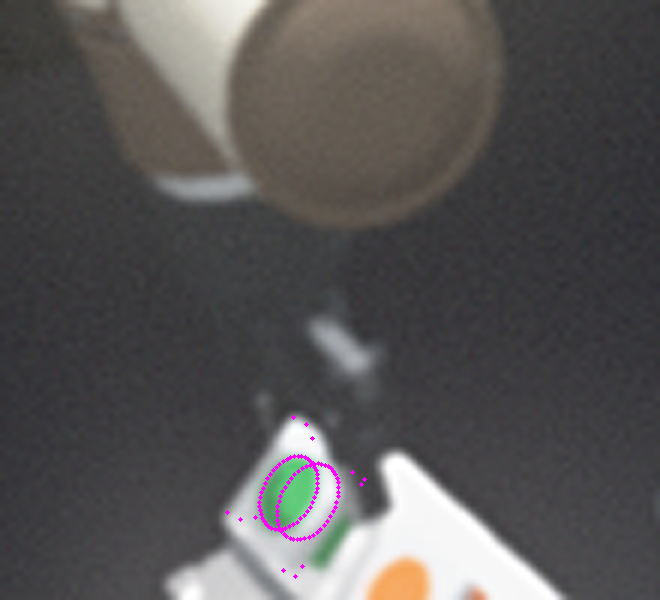

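{"api": "play_rows", "payload": {"moves": [[[0,0,0],0,-0.6],[[0,0,0],0,-0.6],[[0,0,0.06],0,-0.6],[[0,0,0.25],0,-0.6],[[0,0,0.35],0,0],[[-0.2,-0.2,0.35],0,1],[[-0.4,-0.4,0.35],0,1],[[-0.4,-0.4,0.35],0,1],[[-0.4,-0.4,0.35],0,1]]}}

```text
clock: 22.75
position: [461.6, -354.3, 337.9]
ee_rot: [0.998, 0.017, -0.061, -0.002]
contact_force: [0.4, -0.1, -0.9]
gripper_width: -0.1
```

```bash
cat > chk.py <<'E'
from fit import *
import sys
st()
d=np.radians(40); n=Mz@np.array([np.sin(d),0,np.cos(d)])
for nm,b in(('top',(300,130,420,230)),('scene',(140,90,250,190))):
    p=arm.get_image(nm)
    save(p,nm+sys.argv[1]+'.png',b,6,proj(p,np.r_[cellpts(PA+4*n,np.radians(50),np.r_[glass(18),pl]),cellpts(PG+4*n,np.radians(50),np.r_[glass(18),pl])]))
E
python3 chk.py 26
```

```text
t 22.75 pos [ 461.6 -354.3  337.9] yaw_y -88.11 zdir [-0.121  0.002 -0.993] F [ 0.4 -0.1 -0.9] w -0.1 j6 1.95
```

View pics/top26.png

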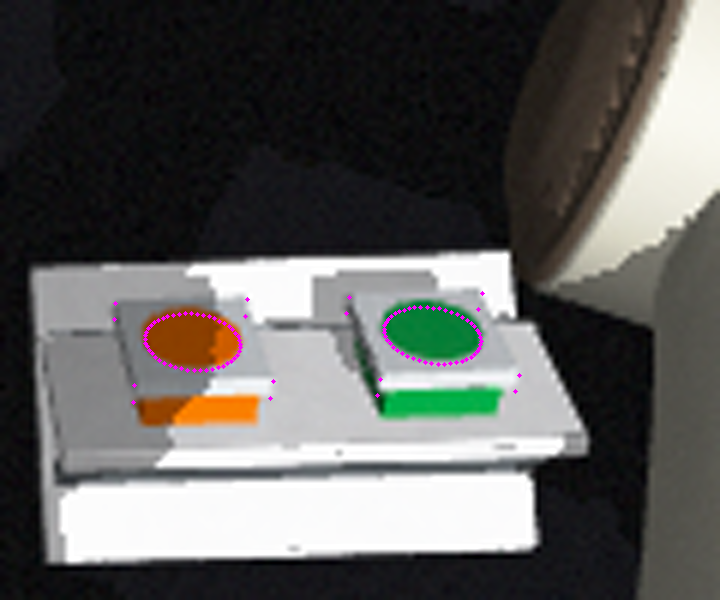

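View pics/scene26.png

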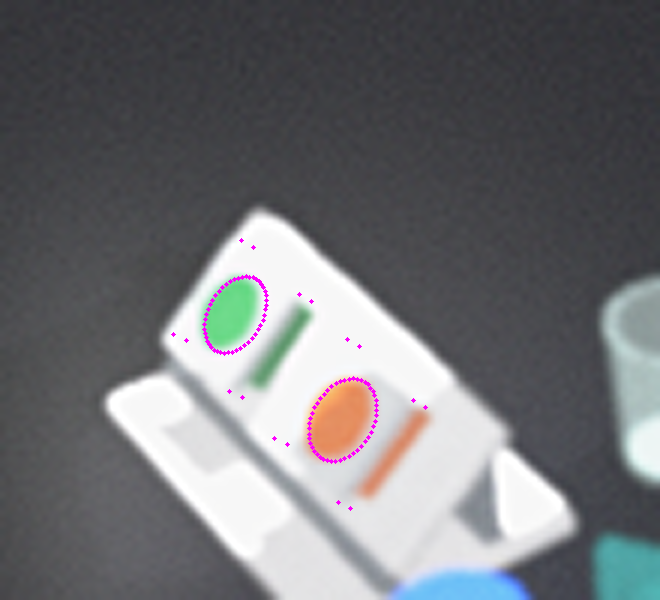

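{"api": "play_rows", "payload": {"moves": [[[0.555,0.41,0],0,1],[[0.555,0.41,0],0,1],[[0.555,0.41,0],0,1],[[0.555,0.41,0],0,1],[[0.555,0.41,-0.15],0,1],[[0.555,0.41,-0.25],0,1],[[0.555,0.41,-0.25],0,1]]}}

```text
clock: 23.72
position: [629.7, -229.1, 260.0]
ee_rot: [0.998, 0.019, -0.063, -0.003]
contact_force: [1.0, -0.2, 0.7]
gripper_width: 0.3
```

```bash
python3 st.py
```

```text
t 23.73 pos [ 629.7 -229.1  260. ] yaw_y -87.89 zdir [-0.126  0.003 -0.992] F [ 1.  -0.2  0.7] w 0.3 j6 1.71
```

{"api": "play_rows", "payload": {"moves": [[[-0.03,-0.007,-0.036],0,1],[[-0.047,-0.007,-0.056],0,1],[[-0.055,-0.007,-0.066],0,1],[[-0.055,-0.007,-0.066],0,1]]}}

```text
clock: 24.22
position: [613.6, -231.3, 242.3]
ee_rot: [0.998, 0.019, -0.062, -0.002]
contact_force: [0.8, 1.2, 4.4]
gripper_width: -0.3
```

```bash
python3 st.py
```

```text
t 24.23 pos [ 613.6 -231.3  242.3] yaw_y -87.86 zdir [-0.123  0.002 -0.992] F [0.8 1.2 4.4] w -0.3 j6 1.71
```

Contact begins where expected for a seated plate; press to about 12 N.

{"api": "play_rows", "payload": {"moves": [[[-0.01,0,-0.013],0,1],[[-0.016,0,-0.02],0,1],[[-0.016,0,-0.02],0,1]]}}

```text
clock: 24.6
position: [611.6, -230.9, 242.2]
ee_rot: [0.998, 0.02, -0.056, -0.0]
contact_force: [3.1, 2.9, 16.9]
gripper_width: -0.1
```

```bash
python3 st.py
```

```text
t 24.6 pos [ 611.6 -230.9  242.2] yaw_y -87.7 zdir [-0.111 -0.002 -0.994] F [ 3.1  2.9 16.9] w -0.1 j6 1.71
```

{"api": "play_rows", "payload": {"moves": [[[0.055,0,0.08],0,1],[[0.055,0,0.08],0,1],[[0.05,0.16,0.08],0,1],[[0.045,0.307,0.08],0,1],[[0.045,0.307,0.07],0,1],[[0.01,0.307,0.01],0,1],[[-0.012,0.307,-0.018],0,1],[[-0.012,0.307,-0.018],0,1]]}}

```text
clock: 25.6
position: [610.0, -139.1, 240.2]
ee_rot: [0.998, 0.021, -0.051, 0.0]
contact_force: [2.9, 2.4, 11.3]
gripper_width: 0.1
```

```bash
python3 st.py
```

```text
t 25.6 pos [ 610.  -139.1  240.2] yaw_y -87.63 zdir [-0.102 -0.003 -0.995] F [ 2.9  2.4 11.3] w 0.1 j6 1.58
```

{"api": "play_rows", "payload": {"moves": [[[0.055,0,0.08],0,1],[[0.055,0,0.2],0,1],[[0.0,0,0.4],0,1],[[-0.2,-0.2,0.4],0,1],[[-0.5,-0.6,0.4],0,1],[[-0.5,-0.6,0.4],0,1],[[-0.5,-0.6,0.4],0,1],[[-0.5,-0.6,0.4],0,1],[[-0.5,-0.6,0.4],0,1]]}}

```text
clock: 26.72
position: [459.6, -319.6, 359.8]
ee_rot: [0.998, 0.02, -0.051, 0.0]
contact_force: [-0.1, -0.2, -0.0]
gripper_width: -0.2
```

```bash
python3 chk.py 27; python3 - <<'E'
from h import *
p=arm.get_image('top'); save(p,'tf.png')
s=arm.get_image('scene'); save(s,'sf.png')
for t in['brown_bottle','beaker','white_jar','dropper_bottle']: print(t,[np.round(arm.look_for(t,q)[:1][0]['centre']) for q in(p,s) if arm.look_for(t,q)])
E
```

```text
t 26.73 pos [ 459.6 -319.6  359.8] yaw_y -87.7 zdir [-0.102 -0.003 -0.995] F [-0.1 -0.2 -0. ] w -0.2 j6 1.9
brown_bottle [array([393., 201.,  78.]), array([408., 221.,  66.])]
beaker [array([393., 203.,  77.]), array([444., -95.,  52.])]
white_jar [array([600.,  -1.,  78.]), array([618.,  14.,  58.])]
dropper_bottle [array([630., 167.,  47.]), array([640., 186.,  44.])]
```

View pics/top27.png

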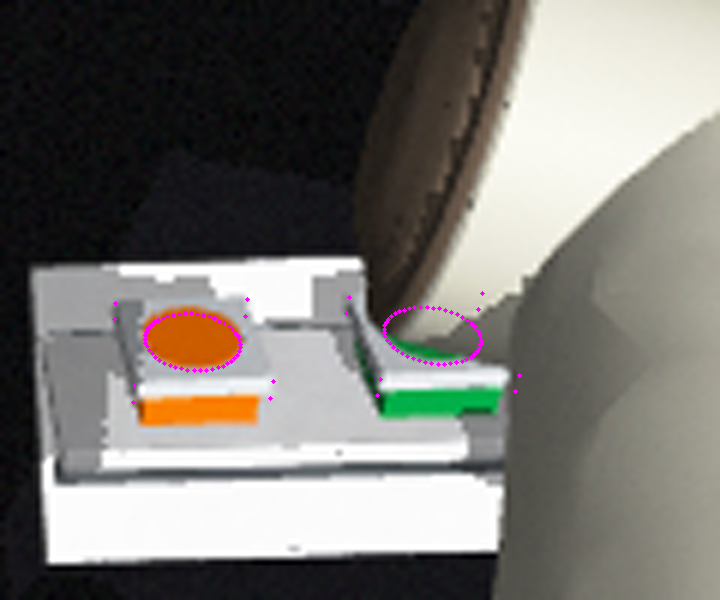

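View pics/sf.png

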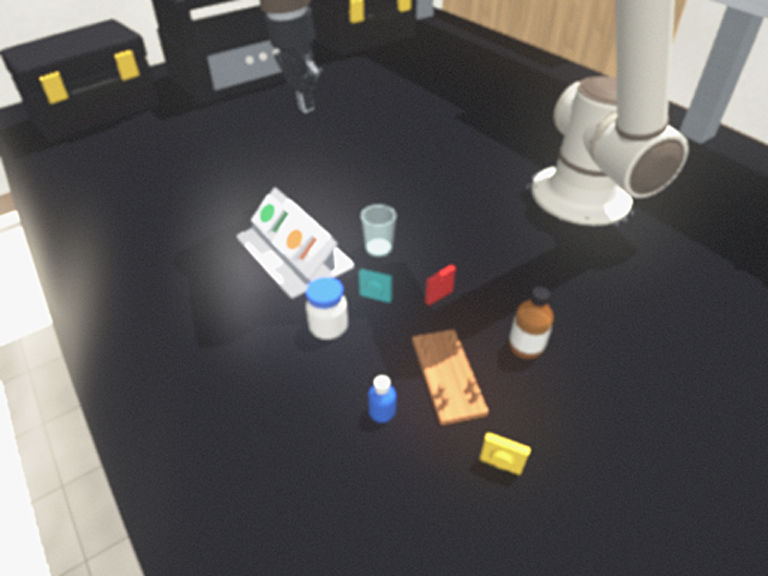

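View pics/tf.png

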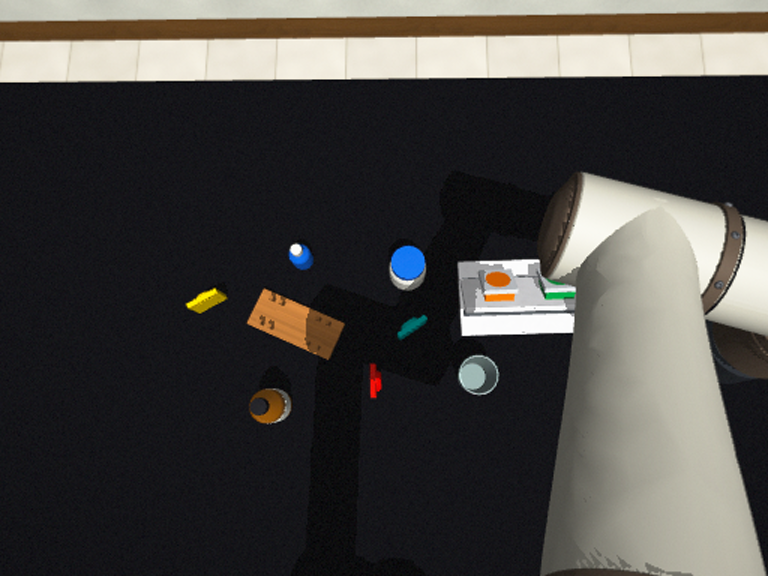

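The final pictures show both cells flat on their own seats, the bystanders and look-alikes where they were at the start, and the robot clear of everything. I'm handing the job in.

```bash
python3 -c "
from bench import arm
print(arm.job_done())"
```

```text
the job is handed in; nothing more can be done
None
```

Both cells are loaded, collar down and glass up: amber in the orange pocket first, then green in the green one. The job was handed in at about 27 s of the 67 s allowed.

**How it was done:** I gripped each cell by its upright edges and hooked its lower edge on the seat's low corner. Then I swung it about 25–35° in the grip and let it drop flat into the recess.

**Seating:** In the pictures, both plates lie at the 50° turn from upright that a seated cell should have. I pressed each glass with closed fingers: green held at 17 N, moving about 0.1 mm. Amber was pressed to 11 N and stopped at about the same height.

**Bystanders:** The brown bottle, white jar and dropper bottle are within about 4 mm of where the networks first placed them. The red, turquoise and yellow look-alikes are untouched in the pictures.

**Checks that disagreed or fell short:**
- The network put the beaker at the brown bottle's spot in the last top view. The scene view and the pictures show it where it started.
- Both cells sit about 0.7 pixel off the predicted outline, the same way, which fits play in the recess or calibration error.
- The first amber push rode about 13 mm up the slope. I corrected it before letting go.
- The arm hid part of the green cell in the last top view, so I relied on the scene view and the earlier top view there.
- The gripper stayed tilted by up to about 11° after the pushes, and I allowed for that when picking and placing the green cell.

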